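Gauge the bored blocks and sort them

TASK

Check the bores of the aluminium blocks lying in a row on the taped-down paper sheet: take the plug gauge from its stand and, working along the row from the robot's left to its right, try it in every block as far as it will go without forcing it. Set the blocks that take the gauge right up to its shoulder on the narrow sloping ledge, put those that stop it short in the clear tub, and hang the gauge back in its stand; leave the other things on the bench where they are.

Things in the scene. Friction and masses are not known exactly. Their poses are not given: they have to be found in the camera images.
- block1a_c (a point): machined aluminium block, 36 x 34 x 38 mm (x, y, z), bore 17 mm across straight down its middle (along z, mouth on its top face); point: its centre, 19 mm above its underside. The first (leftmost) place in the row, counted from the robot's left (+y). Either this or its look-alike block1b lies there, never both; the absent one has no pose. Its bore is either 17 mm right through or narrows 12 mm below the top to 8 mm; only the gauge tells which.
- block1b_c (a point): machined aluminium block, 36 x 34 x 38 mm (x, y, z), bore 17 mm across straight down its middle (along z, mouth on its top face); point: its centre, 19 mm above its underside. The first (leftmost) place in the row, counted from the robot's left (+y). Either this or its look-alike block1a lies there, never both; the absent one has no pose. Its bore is either 17 mm right through or narrows 12 mm below the top to 8 mm; only the gauge tells which.
- block2a_c (a point): machined aluminium block, 36 x 34 x 38 mm (x, y, z), bore 17 mm across straight down its middle (along z, mouth on its top face); point: its centre, 19 mm above its underside. The second place in the row, counted from the robot's left (+y). Either this or its look-alike block2b lies there, never both; the absent one has no pose. Its bore is either 17 mm right through or narrows 12 mm below the top to 8 mm; only the gauge tells which.
- block2b_c (a point): machined aluminium block, 36 x 34 x 38 mm (x, y, z), bore 17 mm across straight down its middle (along z, mouth on its top face); point: its centre, 19 mm above its underside. The second place in the row, counted from the robot's left (+y). Either this or its look-alike block2a lies there, never both; the absent one has no pose. Its bore is either 17 mm right through or narrows 12 mm below the top to 8 mm; only the gauge tells which.
- block3a_c (a point): machined aluminium block, 36 x 34 x 38 mm (x, y, z), bore 17 mm across straight down its middle (along z, mouth on its top face); point: its centre, 19 mm above its underside. The third place in the row, counted from the robot's left (+y). Either this or its look-alike block3b lies there, never both; the absent one has no pose. Its bore is either 17 mm right through or narrows 12 mm below the top to 8 mm; only the gauge tells which.
- block3b_c (a point): machined aluminium block, 36 x 34 x 38 mm (x, y, z), bore 17 mm across straight down its middle (along z, mouth on its top face); point: its centre, 19 mm above its underside. The third place in the row, counted from the robot's left (+y). Either this or its look-alike block3a lies there, never both; the absent one has no pose. Its bore is either 17 mm right through or narrows 12 mm below the top to 8 mm; only the gauge tells which.
- block4a_c (a point): machined aluminium block, 36 x 34 x 38 mm (x, y, z), bore 17 mm across straight down its middle (along z, mouth on its top face); point: its centre, 19 mm above its underside. The fourth place in the row, counted from the robot's left (+y). Either this or its look-alike block4b lies there, never both, or neither; the absent one has no pose. Its bore is either 17 mm right through or narrows 12 mm below the top to 8 mm; only the gauge tells which.
- block4b_c (a point): machined aluminium block, 36 x 34 x 38 mm (x, y, z), bore 17 mm across straight down its middle (along z, mouth on its top face); point: its centre, 19 mm above its underside. The fourth place in the row, counted from the robot's left (+y). Either this or its look-alike block4a lies there, never both, or neither; the absent one has no pose. Its bore is either 17 mm right through or narrows 12 mm below the top to 8 mm; only the gauge tells which.
- block5a_c (a point): machined aluminium block, 36 x 34 x 38 mm (x, y, z), bore 17 mm across straight down its middle (along z, mouth on its top face); point: its centre, 19 mm above its underside. The fifth place in the row, counted from the robot's left (+y). Either this or its look-alike block5b lies there, never both, or neither; the absent one has no pose. Its bore is either 17 mm right through or narrows 12 mm below the top to 8 mm; only the gauge tells which.
- block5b_c (a point): machined aluminium block, 36 x 34 x 38 mm (x, y, z), bore 17 mm across straight down its middle (along z, mouth on its top face); point: its centre, 19 mm above its underside. The fifth place in the row, counted from the robot's left (+y). Either this or its look-alike block5a lies there, never both, or neither; the absent one has no pose. Its bore is either 17 mm right through or narrows 12 mm below the top to 8 mm; only the gauge tells which.
- block6a_c (a point): machined aluminium block, 36 x 34 x 38 mm (x, y, z), bore 17 mm across straight down its middle (along z, mouth on its top face); point: its centre, 19 mm above its underside. The sixth place in the row, counted from the robot's left (+y). Either this or its look-alike block6b lies there, never both, or neither; the absent one has no pose. Its bore is either 17 mm right through or narrows 12 mm below the top to 8 mm; only the gauge tells which.
- block6b_c (a point): machined aluminium block, 36 x 34 x 38 mm (x, y, z), bore 17 mm across straight down its middle (along z, mouth on its top face); point: its centre, 19 mm above its underside. The sixth place in the row, counted from the robot's left (+y). Either this or its look-alike block6a lies there, never both, or neither; the absent one has no pose. Its bore is either 17 mm right through or narrows 12 mm below the top to 8 mm; only the gauge tells which.
- gauge_c (a point): plug gauge, 99 mm long, about 160 g: knurled round handle 20 mm across and 60 mm long on top, then a shoulder disc 28 mm across and 5 mm thick, then the plain pin, 14 mm across and 34 mm long, its last 5 mm tapering to 9 mm. Point: middle of the handle, 69 mm above the pin's end; its z axis points up from pin to handle. The pin's end stops 12 mm down in a bore that is too narrow and goes in 34 mm, shoulder on the block, in a good one
- gauge_tip (a point): centre of the end face of the gauge's pin, 69 mm below the middle of the handle
- stand_mouth (a point): gauge stand, fixed: black block 56 x 56 mm, 40 mm high, on an 80 mm square foot, with a round hole 20 mm across right through, in which the gauge hangs by its shoulder, pin down. Point: centre of the hole's mouth, on the block's top; with the gauge home the middle of its handle is 35 mm above this point
- ledge: narrow sloping aluminium ledge on two feet, fixed: 52 mm deep (its x), 440 mm long (its y), sloping 12 degrees down towards the robot, with a lip 6 mm high along the lower edge (inner face of the lip at x = -26 mm). Origin: middle of its upper face, 75 mm above the bench; z is at right angles to the face, pointing up and leaning to the robot. The blocks stand on it in a row; it is slightly rough, and blocks stay where set or slide down to the lip
- tub: loose clear plastic tub, 180 x 130 mm (x, y), 55 mm high, walls and floor 3 mm, open on top. Origin: centre of its underside
- tape: roll of green tape lying flat, 100 mm across, 24 mm high; a bystander
- bottle: white bottle with red cap, 64 mm across, 150 mm high; a bystander
- caliper: steel caliper, 150 mm long, 10 mm high, lying on the far side of the row, between the blocks and the ledge; a bystander
- marker: marker pen, 133 mm long, 13 mm thick, lying on the robot's side of the row; a bystander

How it is judged:
On the way, in this order (a step that is already met when the one before it is completed fails the run):
1. the gauge has been tried in the first (leftmost) block of the row, as far as it goes (((z of gauge_tip in the frame of block1a_c between -0.022 and -0.01 m and horizontal distance between gauge_tip and block1a_c below 0.006 m) or (z of gauge_tip in the frame of block1b_c between -0.022 and 0.011 m and horizontal distance between gauge_tip and block1b_c below 0.006 m))), for 0.1 s.
2. the gauge has been tried in the second block of the row, as far as it goes (((z of gauge_tip in the frame of block2a_c between -0.022 and 0.011 m and horizontal distance between gauge_tip and block2a_c below 0.006 m) or (z of gauge_tip in the frame of block2b_c between -0.022 and -0.01 m and horizontal distance between gauge_tip and block2b_c below 0.006 m))), for 0.1 s.
3. the gauge has been tried in the third block of the row, as far as it goes (((z of gauge_tip in the frame of block3a_c between -0.022 and 0.011 m and horizontal distance between gauge_tip and block3a_c below 0.006 m) or (z of gauge_tip in the frame of block3b_c between -0.022 and -0.01 m and horizontal distance between gauge_tip and block3b_c below 0.006 m))), for 0.1 s.
4. the gauge has been tried in the fourth block of the row, as far as it goes (((z of gauge_tip in the frame of block4a_c between -0.022 and -0.01 m and horizontal distance between gauge_tip and block4a_c below 0.006 m) or (z of gauge_tip in the frame of block4b_c between -0.022 and 0.011 m and horizontal distance between gauge_tip and block4b_c below 0.006 m))), for 0.1 s.
5. the gauge has been tried in the fifth block of the row, as far as it goes (((z of gauge_tip in the frame of block5a_c between -0.022 and 0.011 m and horizontal distance between gauge_tip and block5a_c below 0.006 m) or (z of gauge_tip in the frame of block5b_c between -0.022 and -0.01 m and horizontal distance between gauge_tip and block5b_c below 0.006 m))), for 0.1 s.
6. the gauge has been tried in the sixth block of the row, as far as it goes (((z of gauge_tip in the frame of block6a_c between -0.022 and -0.01 m and horizontal distance between gauge_tip and block6a_c below 0.006 m) or (z of gauge_tip in the frame of block6b_c between -0.022 and 0.011 m and horizontal distance between gauge_tip and block6b_c below 0.006 m))), for 0.1 s.
At the end, for the whole second after the job is handed in: Blocks that take the gauge to its shoulder rest on the ledge (centre within 22 mm of its middle line, on a flat face), those that stop it short lie in the tub, the gauge hangs upright in its stand, shoulder down (within about 6 mm), and all blocks are at rest (x of block1a_c in the frame of ledge between -0.022 and 0.022 m and y of block1a_c in the frame of ledge between -0.22 and 0.22 m and z of block1a_c in the frame of ledge between 0.012 and 0.026 m and linear speed of each of block1a, block1b, block2a, block2b, block3a, block3b, block4a, block4b, block5a, block5b, block6a, block6b below 0.03 m/s and x of block1b_c in the frame of tub between -0.087 and 0.087 m and y of block1b_c in the frame of tub between -0.062 and 0.062 m and z of block1b_c in the frame of tub between 0.005 and 0.075 m and x of block2a_c in the frame of tub between -0.087 and 0.087 m and y of block2a_c in the frame of tub between -0.062 and 0.062 m and z of block2a_c in the frame of tub between 0.005 and 0.075 m and x of block2b_c in the frame of ledge between -0.022 and 0.022 m and y of block2b_c in the frame of ledge between -0.22 and 0.22 m and z of block2b_c in the frame of ledge between 0.012 and 0.026 m and x of block3a_c in the frame of tub between -0.087 and 0.087 m and y of block3a_c in the frame of tub between -0.062 and 0.062 m and z of block3a_c in the frame of tub between 0.005 and 0.075 m and x of block3b_c in the frame of ledge between -0.022 and 0.022 m and y of block3b_c in the frame of ledge between -0.22 and 0.22 m and z of block3b_c in the frame of ledge between 0.012 and 0.026 m and x of block4a_c in the frame of ledge between -0.022 and 0.022 m and y of block4a_c in the frame of ledge between -0.22 and 0.22 m and z of block4a_c in the frame of ledge between 0.012 and 0.026 m and x of block4b_c in the frame of tub between -0.087 and 0.087 m and y of block4b_c in the frame of tub between -0.062 and 0.062 m and z of block4b_c in the frame of tub between 0.005 and 0.075 m and x of block5a_c in the frame of tub between -0.087 and 0.087 m and y of block5a_c in the frame of tub between -0.062 and 0.062 m and z of block5a_c in the frame of tub between 0.005 and 0.075 m and x of block5b_c in the frame of ledge between -0.022 and 0.022 m and y of block5b_c in the frame of ledge between -0.22 and 0.22 m and z of block5b_c in the frame of ledge between 0.012 and 0.026 m and x of block6a_c in the frame of ledge between -0.022 and 0.022 m and y of block6a_c in the frame of ledge between -0.22 and 0.22 m and z of block6a_c in the frame of ledge between 0.012 and 0.026 m and x of block6b_c in the frame of tub between -0.087 and 0.087 m and y of block6b_c in the frame of tub between -0.062 and 0.062 m and z of block6b_c in the frame of tub between 0.005 and 0.075 m and distance between gauge_tip and stand_mouth below 0.042 m and horizontal distance between gauge_tip and stand_mouth below 0.006 m and height (world z) of gauge_tip below 0.012 m and angle between gauge_c's own z axis and vertical below 0.1 rad); the robot touches nothing.
It fails at once if a bystander is pushed more than 4 cm away, or the bottle knocked over (distance of any of tape, bottle, caliper, marker from where it was at the start of the episode above 0.04 m or angle between bottle's own z axis and vertical above 0.6 rad).
It fails at once if the gauge is forced: it is pressed on a block with more than 90 N (contact force between gauge and block1a above 90 N or contact force between gauge and block1b above 90 N or contact force between gauge and block2a above 90 N or contact force between gauge and block2b above 90 N or contact force between gauge and block3a above 90 N or contact force between gauge and block3b above 90 N or contact force between gauge and block4a above 90 N or contact force between gauge and block4b above 90 N or contact force between gauge and block5a above 90 N or contact force between gauge and block5b above 90 N or contact force between gauge and block6a above 90 N or contact force between gauge and block6b above 90 N).
Of block1a, block1b only 1 to 1 are there at a start; the rules pass over those that are not, and their reading is None.
Of block2a, block2b only 1 to 1 are there at a start; the rules pass over those that are not, and their reading is None.
Of block3a, block3b only 1 to 1 are there at a start; the rules pass over those that are not, and their reading is None.
Of block4a, block4b only 1 to 1 are there at a start; the rules pass over those that are not, and their reading is None.
Of block5a, block5b only 1 to 1 are there at a start; the rules pass over those that are not, and their reading is None.
Of block6a, block6b only 1 to 1 are there at a start; the rules pass over those that are not, and their reading is None.
Of block4a, block4b, block5a, block5b, block6a, block6b only 4 to 6 are there at a start; the rules pass over those that are not, and their reading is None.
At some moment in a run one of block1a, block1b, block2a, block2b, block3a, block3b, block4a, block4b, block5a, block5b may be knocked a few centimetres aside while the robot is not near it.
It also fails if it takes over 210 s, if anything falls off the work surface, if the arm or the gripper's body presses on something with over 40 N, if the wrist force passes 120 N, or if a joint passes its speed limit or range.

ROBOT

A 7-joint arm with a two-finger parallel gripper is mounted at the origin on the work surface. World frame = base frame: x ahead of the robot, y to its left, z up, the work surface at z = 0. Lengths are in m, angles in rad, forces in N, time in s.
With the tool pointing down it reaches from about 0.4 to 0.85 m from the base axis. Payload 4.5 kg.
Tool frame: the origin (TCP) lies at the very end of the fingers, on their centre line; the grasp point (between the pads) lies 19 mm behind it (r.grip_depth is the distance from the TCP to the grasp point, in m); z points along the fingers, x is the direction in which the jaws open and shut, and the axes are right-handed (so a half turn about z gives the same grasp; the last joint's range is limited). The gripper opens to 88 mm and grips with 3 to 60 N. Pads are 18 mm wide; open, the fingers measure 123 mm over their backs; the gripper's body (75 mm by 187 mm) begins 45 mm behind the grasp point.
Start: joints at [-1.295, 0.689, -0.195, 1.565, 0.157, 0.902, -0.215], TCP at [0.15, 0.607, 0.239] pointing down, gripper open.
Joint ranges: [-3.01, 3.01], [-0.46, 2.08], [-1.47, 1.51], [0.13, 2.56], [-1, 4.14], [0.04, 2.09], [-2.66, 2.66]. Speed limits (rad/s): [2.57, 2.57, 3.14, 3.14, 3.14, 3.14, 3.14].

INTERFACE

Orientations are given as a unit quaternion [x, y, z, w].
In Python, from plant import r gives the robot as it stands. The module is installed in compiled form; this text tells all that it offers.
- The arm moves only by the shell command python3 -m jog 'ROWS' [FORCE]. ROWS is JSON, a list of rows, each a list of 5 numbers: the shift along the tool's x, y, z in units of 1 m (1.0 is 1 m), then the turn about the tool's z in units of 360 degrees (1.0 is 360 degrees), then the closure, from 0 (fully open) to 1 (shut). In form: [[dx, dy, dz, yaw, fingers], ...]. A call has 1 to 20 rows; each row shifts and turns the commanded pose from where the row before left it, along the tool's axes as they then stand; what a row does not reach is not made up. A row lasts 1/10 s, in which the tool goes at most 50 mm and 8.59 degrees, less where a joint would pass 70% of its speed; a pose out of reach is approached as far as the arm can. A call with a number of a shift or a turn outside -1 to 1 is refused whole. A call with a gripper value outside its range is refused whole. The fingers move at their own pace and stop on an object; FORCE is the grip in N (left out, the last holds). Time passes only in rows, so rows that do not move let the fingers close. It gives the time, the measured TCP pose, the force and the opening at its end, in the units of the state.
- r.get_state(): the state, without advancing time (a new reading comes with each control period).
- r.snapshot(name): name is "scene" or "top"; returns the picture (400x640x3 uint8, red, green, blue); there is no depth.
- r.get_calibration(name): a dict with "mtx" (3x3 intrinsics, pixels), "R" (3x3) and "t" (3): a world point X has camera coordinates R X + t. Camera axes: x right, y down, z forward; pixel columns grow to the right and rows downward; lengths in m; the calibration is good to about 2 mm. A picture is of the moment at which its call begins. get_calibration takes no time and is no camera call.
- r.finish_job(): hands the job in, once; it reports no verdict.
Trained networks look in the newest picture that a camera, given by its name, has taken for a name from the list of things; names that differ only in an ending like _2 or _b are one class to them, and where a whole thing is asked for, a point or a joint stands for the part that bears it (a point fixed in the world has none). Each returns a list of dicts, best first, with "score" (0 to 1); they miss things now and then, are a little off and sometimes report something else, mostly with a low value. They report only what shows in the picture. A call takes as long as a camera call.
- r.cut_out(thing, camera): "pixels" (400x640 bool, what is visible of it) and "rect" ([left, top, right, bottom] in pixels, round what is visible of it).
The state is a dict: "clock": time; "q": joint angles; "qd": joint speeds; "joint_torque": joint torques, N m; "tool_pos": TCP position; "eef_rot": TCP orientation; "contact_force": force on the tool from outside, world axes, zero at the start; "moment": the same for the moment, N m; "opening": opening from 0.0 (shut) to 1.0 (fully open).
Only numpy, scipy, OpenCV 4.12 (cv2) and the standard library are available. Lean on these libraries where they do the work, as an engineer would, in place of code of your own. Each camera call takes 0.05 s, during which the arm holds its last target.

## Working session

There is one attempt and no reset: what is moved stays moved. The work goes in short steps, Python scripts to look and compute and a shell command to move; the robot and the scene stay as the last step left them, time stands still between calls to the robot, and variables do not carry over. Pictures are saved under pics/ and viewed, and the job is handed in when it is done.

```bash
mkdir -p pics; ls
python3 - <<'E'
from plant import r
import cv2
s=r.get_state();print(s)
for n in ("scene","top"):
    im=r.snapshot(n);cv2.imwrite(f"pics/{n}0.png",im[:,:,::-1]);c=r.get_calibration(n);print(n,c)
print(r.grip_depth)
E
```

```text
pics
{'clock': 0.0, 'q': array([-1.29520503,  0.69001106, -0.19453644,  1.56636956,  0.15728987,
        0.90248306, -0.21510378]), 'qd': array([-9.34474033e-04,  2.20845559e-04, -2.31340362e-06,  3.42256569e-04,
        3.66583788e-04, -5.04641594e-04, -2.63116473e-04]), 'joint_torque': array([-2.92066952e-04, -5.27567768e+01, -1.26708515e+00, -1.53432083e+01,
       -5.26135869e-02,  6.43111693e-03,  1.65874617e-04]), 'tool_pos': array([0.14953007, 0.60618243, 0.2378869 ]), 'eef_rot': array([ 7.87194082e-01,  6.16704625e-01, -7.04142841e-04,  6.21846394e-04]), 'contact_force': array([ 0.32547602, -0.92396949, -0.40556316]), 'moment': array([ 0.03324126, -0.00855601, -0.00111319]), 'opening': 0.9979184761978184}
scene {'mtx': array([[385.24415163,   0.        , 318.25246064],
       [  0.        , 385.24415163, 208.34629057],
       [  0.        ,   0.        ,   1.        ]]), 'R': array([[ 0.38188168,  0.92418782,  0.00657641],
       [ 0.73571039, -0.29967921, -0.60738998],
       [-0.55937161,  0.23678944, -0.79437659]]), 't': array([-0.18339734, -0.33169287,  1.2203971 ])}
top {'mtx': array([[452.91323346,   0.        , 316.41822618],
       [  0.        , 452.91323346, 202.60960559],
       [  0.        ,   0.        ,   1.        ]]), 'R': array([[ 0.00613467, -0.99985908,  0.01562656],
       [-0.99895608, -0.00683503, -0.04516669],
       [ 0.04526713, -0.01533317, -0.99885724]]), 't': array([-0.01029959,  0.530764  ,  1.10788553])}
0.0187
```

View pics/scene0.png

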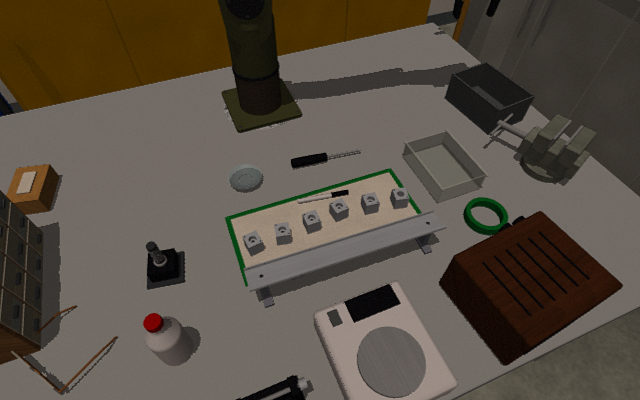

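View pics/top0.png

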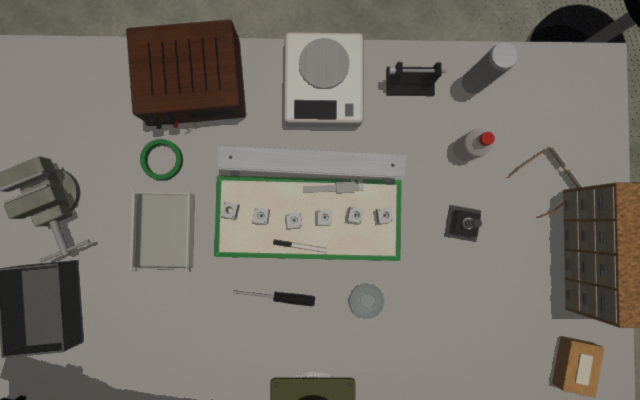

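Run:
```python
from plant import r
import cv2,pickle,numpy as np
out={}
for n in ("scene","top"):
    im=r.snapshot(n);cv2.imwrite(f"pics/{n}1.png",im[:,:,::-1]);out[n]=im
    for th in ["block1a_c","gauge_c","ledge","tub","stand_mouth","caliper","marker"]:
        try:
            d=r.cut_out(th,n)
        except Exception as e: print(th,e); continue
        out[n,th]=d
        print(n,th,[(round(float(x["score"]),2),np.array(x["rect"]).tolist(),int(x["pixels"].sum())) for x in d])
pickle.dump(out,open("o1.pkl","wb"))
im=out["top"];cv2.imwrite("pics/topz.png",cv2.resize(im[170:265,205:405,::-1],None,fx=4,fy=4,interpolation=cv2.INTER_CUBIC))
im=out["scene"];cv2.imwrite("pics/scenez.png",cv2.resize(im[170:300,225:425,::-1],None,fx=4,fy=4,interpolation=cv2.INTER_CUBIC))
print(r.get_state()["clock"])
```

```text
scene block1a_c [(0.56, [390.7, 186.5, 407.3, 205.8], 305)]
scene gauge_c [(0.86, [145.7, 240.4, 168.8, 268.9], 287)]
scene ledge [(0.9, [243.1, 210.0, 447.0, 294.9], 4796), (0.5, [245.2, 230.9, 262.1, 254.4], 348)]
scene tub [(0.91, [403.5, 130.4, 489.0, 204.4], 3853)]
scene stand_mouth [(0.62, [145.8, 248.9, 186.1, 287.6], 1106)]
scene caliper [(0.56, [394.0, 186.6, 406.7, 207.6], 300)]
scene marker [(0.56, [300.3, 193.1, 346.3, 203.5], 238)]
top block1a_c [(0.69, [376.7, 207.8, 396.3, 222.4], 251), (0.5, [221.9, 199.9, 238.5, 218.1], 227)]
top gauge_c [(0.65, [461.6, 216.8, 481.7, 231.0], 165)]
top ledge [(0.69, [219.9, 144.6, 406.8, 176.6], 4555)]
top tub []
top stand_mouth [(0.75, [444.5, 205.9, 482.6, 242.4], 856), (0.56, [251.4, 205.1, 269.8, 223.8], 253), (0.21, [461.0, 217.7, 481.3, 230.3], 174)]
top caliper [(0.68, [302.0, 175.5, 361.5, 190.9], 531)]
top marker [(0.57, [274.4, 237.0, 327.3, 251.7], 260)]
0.9
```

View pics/topz.png

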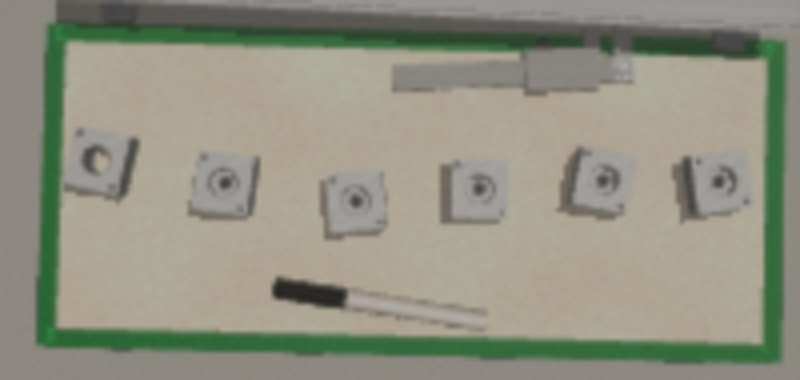

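View pics/scenez.png

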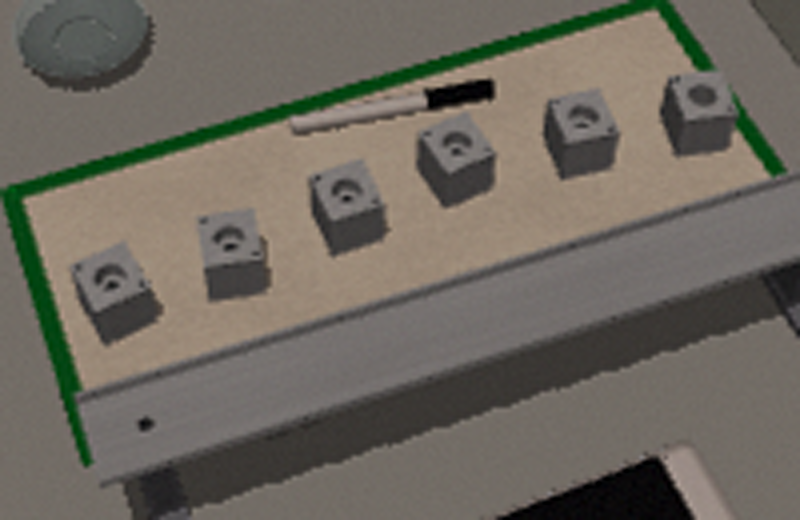

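```bash
cat > h.py <<'E'
import cv2,numpy as np
from plant import r
from scipy.optimize import minimize
C={n:r.get_calibration(n) for n in("scene","top")}
def proj(n,X):
    c=C[n];p=np.atleast_2d(X)@np.array(c["R"]).T+c["t"];p=p@np.array(c["mtx"]).T;return p[:,:2]/p[:,2:]
def back(n,uv,z):
    c=C[n];R=np.array(c["R"]);d=R.T@np.linalg.inv(c["mtx"])@np.array([uv[0],uv[1],1.]);o=-R.T@c["t"];return o+d*(z-o[2])/d[2]
def snap(n,tag=None):
    im=r.snapshot(n)
    if tag:cv2.imwrite(f"pics/{tag}.png",im[:,:,::-1])
    return im
def zoom(im,box,f,fn):
    x0,y0,x1,y1=box;cv2.imwrite(fn,cv2.resize(np.ascontiguousarray(im[y0:y1,x0:x1,::-1]),None,fx=f,fy=f,interpolation=cv2.INTER_CUBIC))
def rot(yaw):c,s=np.cos(yaw),np.sin(yaw);return np.array([[c,-s],[s,c]])
def paperseg(im,thr=0.13):
    f=cv2.resize(im,None,fx=4,fy=4,interpolation=cv2.INTER_CUBIC).astype(float)
    mx=f.max(2);mn=f.min(2);return (mx-mn)/np.maximum(mx,1),mx
def boxproj(n,x,y,yaw,z0=0,h=.038,sx=.036,sy=.034):
    pts=[]
    for z in(z0,z0+h):
        for a,b in((1,1),(-1,1),(-1,-1),(1,-1)):
            q=rot(yaw)@[a*sx/2,b*sy/2];pts.append([x+q[0],y+q[1],z])
    return proj(n,np.array(pts))
def silh(n,x,y,yaw,rect,S=4,z0=0):
    p=boxproj(n,x,y,yaw,z0);h=cv2.convexHull(p.astype(np.float32))[:,0]
    x0,y0,x1,y1=rect
    m=np.zeros(((y1-y0)*S,(x1-x0)*S),np.uint8)
    q=np.round(((h+.5-[x0,y0])*S-.5)*16).astype(np.int32)
    cv2.fillConvexPoly(m,q,255,shift=4);return m>0
E
python3 - <<'E'
from h import *
import pickle
o=pickle.load(open("o1.pkl","rb"))
for n,box in(("top",(205,170,405,265)),("scene",(225,170,425,300))):
    s,v=paperseg(o[n])
    x0,y0,x1,y1=box
    S=s[y0*4:y1*4,x0*4:x1*4]
    cv2.imwrite(f"pics/sat_{n}.png",np.clip(S*600,0,255).astype(np.uint8))
E
```

```text
(no output)
```

View pics/sat_top.png

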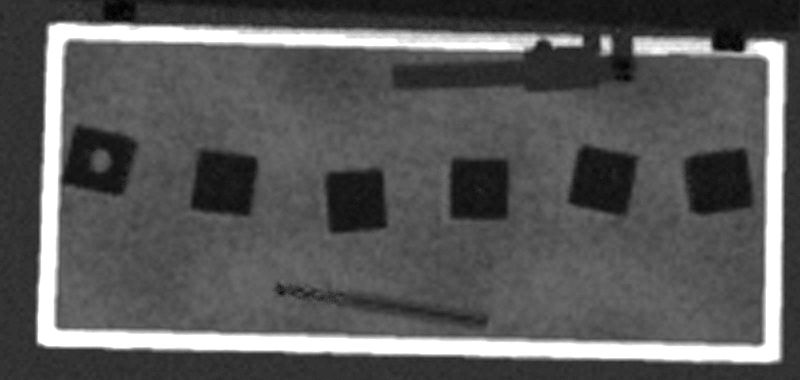

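View pics/sat_scene.png

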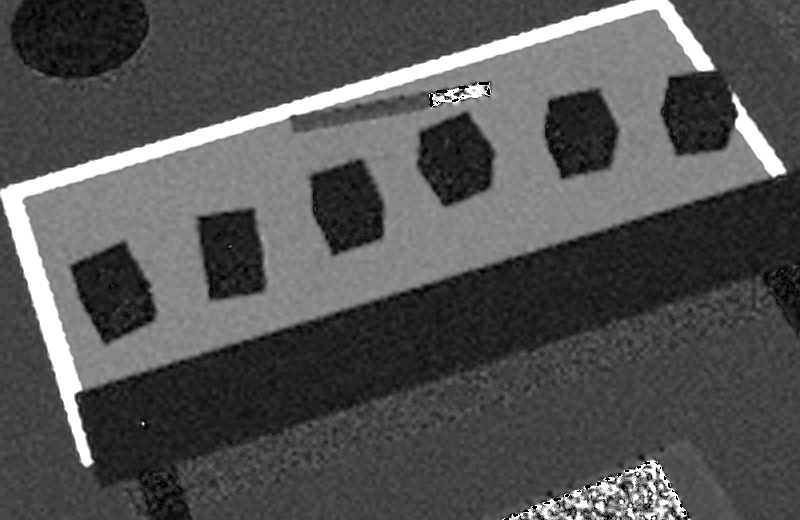

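```bash
cat >> h.py <<'E'
BOX={"top":(205,165,405,275),"scene":(225,165,425,300)}
def segs(im,n,thr=.085):
    S=4;s,v=paperseg(im);x0,y0,x1,y1=BOX[n]
    m=(s[y0*S:y1*S,x0*S:x1*S]<thr).astype(np.uint8)
    m=cv2.morphologyEx(m,cv2.MORPH_OPEN,np.ones((5,5),np.uint8))
    cs,_=cv2.findContours(m,cv2.RETR_EXTERNAL,cv2.CHAIN_APPROX_NONE)
    out=[]
    for c in cs:
        a=cv2.contourArea(c)
        if 2000<a<9000:
            mm=np.zeros_like(m);cv2.drawContours(mm,[c],-1,1,-1)
            out.append((c[:,0].mean(0),a,mm>0))
    return out
def fitblock(n,m,x,y,yaw,z0=0,h=None):
    rect=BOX[n]
    def cost(p):
        q=silh(n,x+p[0]*.001,y+p[1]*.001,yaw+p[2]*.03,rect,z0=z0)
        return 1-(q&m).sum()/(q|m).sum()
    best=None
    for y0 in(-.2,0,.2):
        b=minimize(cost,[0,0,y0/.03],method="Nelder-Mead",options=dict(initial_simplex=np.array([[0,0,y0/.03],[4,0,y0/.03],[0,4,y0/.03],[2,2,y0/.03+4]]),xatol=.02,fatol=1e-4))
        if best is None or b.fun<best.fun:best=b
    p=best.x;return x+p[0]*.001,y+p[1]*.001,yaw+p[2]*.03,1-best.fun
E
python3 - <<'E'
from h import *
import pickle
o=pickle.load(open("o1.pkl","rb"))
for n in("top","scene"):
    R=[]
    for c,a,m in segs(o[n],n):
        uv=c/4+BOX[n][:2];X=back(n,uv,.019)
        R.append((X[1],a,fitblock(n,m,X[0],X[1],0)))
    for k in sorted(R,reverse=True,key=lambda k:k[0]):print(n,int(k[1]),np.round(k[2],4))
E
```

```text
top 3522 [ 0.5117  0.2068 -0.2306  0.8888]
top 3358 [ 0.4983  0.1293 -0.1503  0.907 ]
top 3195 [0.488  0.049  0.1037 0.9297]
top 3226 [ 0.4961 -0.0265 -0.0022  0.9483]
top 3343 [ 0.5014 -0.1017 -0.1702  0.9049]
top 3461 [ 0.5011 -0.1738  0.1433  0.8952]
scene 4491 [ 0.513   0.2055 -0.3922  0.8656]
scene 4522 [ 0.5009  0.1286 -0.3329  0.8653]
scene 4575 [ 0.49    0.0491 -0.1084  0.851 ]
scene 4585 [ 0.4981 -0.0257 -0.1611  0.8665]
scene 4353 [ 0.5028 -0.1003 -0.2266  0.8401]
scene 4994 [ 0.5041 -0.1717  0.0278  0.8796]
```

Run:
```python
from h import *
import pickle
o=pickle.load(open("o1.pkl","rb"))
im=o["top"];vis=[]
for n,box,P in(("top",(215,190,275,235),[(.5117,.2068,-.23),(.4983,.1293,-.15)]),("scene",(355,180,415,225),[(.513,.2055,-.23),(.5009,.1286,-.15)])):
    x0,y0,x1,y1=box;f=10
    v=cv2.resize(np.ascontiguousarray(o[n][y0:y1,x0:x1,::-1]),None,fx=f,fy=f,interpolation=cv2.INTER_CUBIC)
    for p in P:
        q=((boxproj(n,*p)-[x0,y0]+.5)*f).astype(int)
        cv2.polylines(v,[q[:4]],True,(0,255,0));cv2.polylines(v,[q[4:]],True,(0,0,255))
    vis.append(v)
cv2.imwrite("pics/ov.png",cv2.resize(np.vstack(vis),None,fx=.66,fy=.66))
```

```text
(no output)
```

View pics/ov.png

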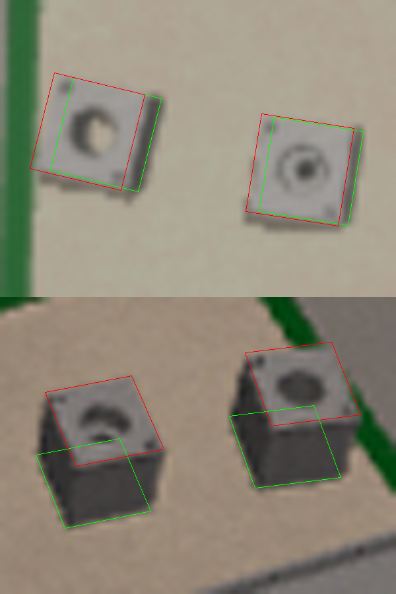

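```bash
cat >> h.py <<'E'
def topsegs(im,n,satthr=.10,vthr=None,box=None):
    S=4;s,v=paperseg(im);x0,y0,x1,y1=box or BOX[n]
    s=s[y0*S:y1*S,x0*S:x1*S];v=v[y0*S:y1*S,x0*S:x1*S]
    low=s<satthr
    if vthr is None: vthr={"top":115,"scene":85}[n]
    m=(low&(v>vthr)).astype(np.uint8)
    m=cv2.morphologyEx(m,cv2.MORPH_OPEN,np.ones((7,7),np.uint8))
    cs,_=cv2.findContours(m,cv2.RETR_EXTERNAL,cv2.CHAIN_APPROX_NONE)
    out=[]
    for c in cs:
        h=cv2.convexHull(c);a=cv2.contourArea(h)
        if 1000<a<6000:
            mm=np.zeros_like(m);cv2.fillConvexPoly(mm,h,1);out.append((c[:,0].mean(0),a,mm>0))
    return out,m
def fittop(n,m,x,y,yaw,z=.038,box=None):
    x0,y0,x1,y1=box or BOX[n];S=4
    def sil(x,y,yaw):
        P=np.array([np.r_[rot(yaw)@[a*.018,b*.017]+[x,y],z] for a,b in((1,1),(-1,1),(-1,-1),(1,-1))])
        q=np.round(((proj(n,P)+.5-[x0,y0])*S-.5)*16).astype(np.int32)
        t=np.zeros(m.shape,np.uint8);cv2.fillConvexPoly(t,q,1,shift=4);return t>0
    def cost(p):
        q=sil(x+p[0]*.001,y+p[1]*.001,yaw+p[2]*.03);return 1-(q&m).sum()/(q|m).sum()
    best=None
    for d in(-8,0,8):
        b=minimize(cost,[0,0,d],method="Nelder-Mead",options=dict(initial_simplex=np.array([[0,0,d],[4,0,d],[0,4,d],[2,2,d+4]]),xatol=.02,fatol=1e-4))
        if best is None or b.fun<best.fun:best=b
    p=best.x;return x+p[0]*.001,y+p[1]*.001,yaw+p[2]*.03,1-best.fun
def blocks(im,n,**k):
    R=[]
    for c,a,m in topsegs(im,n,**k)[0]:
        X=back(n,c/4+np.array((k.get("box") or BOX[n])[:2]),.038);R.append(fittop(n,m,X[0],X[1],0,box=k.get("box"))+(a,))
    return sorted(R,key=lambda k:-k[1])
E
python3 - <<'E'
from h import *
import pickle
o=pickle.load(open("o1.pkl","rb"))
for n in("top","scene"):
    s,v=paperseg(o[n])
    for uv in ([(228,203),(240,210),(258,224)] if n=="top" else [(408,194),(392,200),(402,204)]):
        print(n,uv,s[uv[1]*4,uv[0]*4].round(2),v[uv[1]*4,uv[0]*4])
    cv2.imwrite(f"pics/m_{n}.png",topsegs(o[n],n)[1]*255)
    for b in blocks(o[n],n):print(n,np.round(b,4))
E
```

```text
top (228, 203) 0.04 157.0
top (240, 210) 0.15 176.0
top (258, 224) 0.15 117.0
scene (408, 194) 0.27 96.0
scene (392, 200) 0.02 44.0
scene (402, 204) 0.08 66.0
scene [ 5.1540e-01  2.0450e-01 -2.9590e-01  9.1250e-01  2.2905e+03]
scene [ 5.0190e-01  1.2790e-01 -9.9700e-02  9.3120e-01  2.3725e+03]
scene [4.9190e-01 4.8400e-02 9.8200e-02 9.3970e-01 2.5085e+03]
scene [ 4.9940e-01 -2.6500e-02 -1.5200e-02  9.1720e-01  2.6185e+03]
scene [ 5.0550e-01 -1.0100e-01 -1.9790e-01  9.0260e-01  2.7725e+03]
scene [ 5.052e-01 -1.725e-01  1.255e-01  9.319e-01  3.076e+03]
```

View pics/m_top.png

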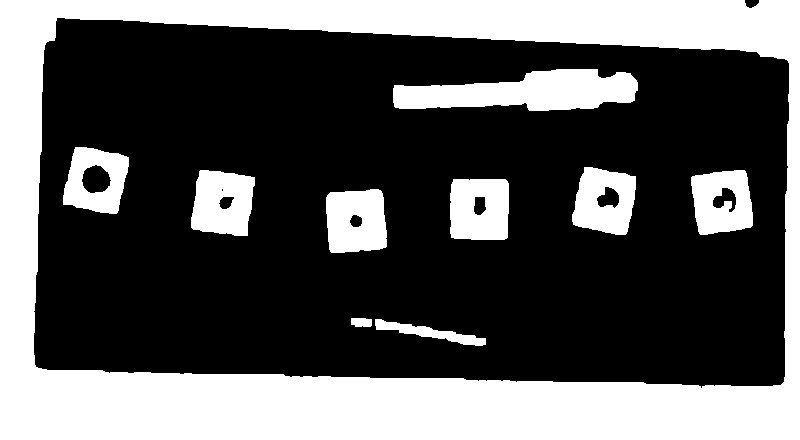

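View pics/m_scene.png

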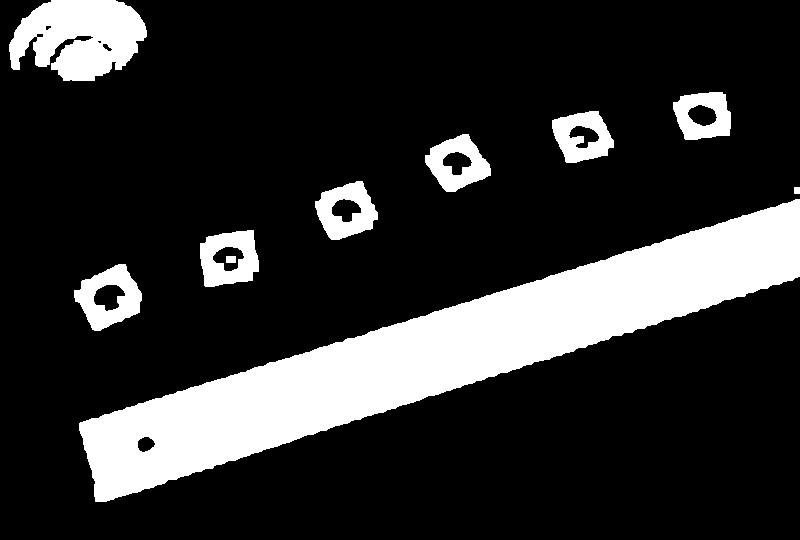

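```bash
sed -i 's/RETR_EXTERNAL/RETR_LIST/; s/if 1000<a<6000/if 1600<a<6000 and cv2.contourArea(cv2.boxPoints(cv2.minAreaRect(c)))<1.3*a and max(cv2.minAreaRect(c)[1])<1.5*min(cv2.minAreaRect(c)[1])/' h.py
python3 - <<'E'
from h import *
import pickle
o=pickle.load(open("o1.pkl","rb"))
n="top"
for vt in(100,115,130):
  for b in blocks(o[n],n,vthr=vt):print(n,vt,np.round(b,4))
for vt in(75,85):
  for b in blocks(o["scene"],"scene",vthr=vt):print("scene",vt,np.round(b,4))
# gauge & stand
im=o["top"];zoom(im,(430,190,500,250),8,"pics/st_top.png")
im=o["scene"];zoom(im,(130,225,200,295),8,"pics/st_sc.png")
E
```

```text
top 100 [ 5.1130e-01  2.0460e-01 -1.8620e-01  9.5940e-01  3.5065e+03]
top 100 [ 4.983e-01  1.281e-01 -1.286e-01  9.269e-01  3.648e+03]
top 100 [4.880e-01 4.830e-02 8.260e-02 9.621e-01 3.478e+03]
top 100 [ 4.955e-01 -2.560e-02  9.000e-04  9.820e-01  3.427e+03]
top 100 [ 5.014e-01 -1.010e-01 -1.784e-01  9.425e-01  3.538e+03]
top 100 [ 5.006e-01 -1.723e-01  1.251e-01  9.596e-01  3.413e+03]
top 115 [ 5.1140e-01  2.0500e-01 -2.0480e-01  9.6550e-01  3.4335e+03]
top 115 [ 4.9810e-01  1.2860e-01 -1.2450e-01  9.6020e-01  3.5105e+03]
top 115 [4.880e-01 4.830e-02 8.260e-02 9.621e-01 3.478e+03]
top 115 [ 4.955e-01 -2.560e-02  9.000e-04  9.820e-01  3.427e+03]
top 115 [ 5.011e-01 -1.016e-01 -1.952e-01  9.533e-01  3.434e+03]
top 115 [ 5.0080e-01 -1.7270e-01  1.3220e-01  9.6940e-01  3.3605e+03]
top 130 [ 5.115e-01  2.054e-01 -1.955e-01  9.358e-01  3.261e+03]
top 130 [ 4.984e-01  1.291e-01 -1.214e-01  9.486e-01  3.322e+03]
top 130 [4.878e-01 4.850e-02 6.760e-02 9.459e-01 3.409e+03]
top 130 [ 4.954e-01 -2.620e-02 -5.900e-03  9.828e-01  3.328e+03]
top 130 [ 5.015e-01 -1.020e-01 -1.851e-01  9.391e-01  3
[... 206 characters left out ...]
.4625e+03]
scene 75 [4.922e-01 4.810e-02 8.040e-02 9.501e-01 2.602e+03]
scene 75 [ 5.0000e-01 -2.6800e-02 -3.1900e-02  9.5830e-01  2.8205e+03]
scene 75 [ 5.0590e-01 -1.0160e-01 -1.8430e-01  9.1460e-01  2.8315e+03]
scene 75 [ 5.0560e-01 -1.7240e-01  1.1490e-01  9.3850e-01  3.1645e+03]
scene 85 [ 5.1540e-01  2.0450e-01 -2.9590e-01  9.1250e-01  2.2905e+03]
scene 85 [ 5.0190e-01  1.2790e-01 -9.9700e-02  9.3120e-01  2.3725e+03]
scene 85 [4.9190e-01 4.8400e-02 9.8200e-02 9.3970e-01 2.5085e+03]
scene 85 [ 4.9940e-01 -2.6500e-02 -1.5200e-02  9.1720e-01  2.6185e+03]
scene 85 [ 5.0550e-01 -1.0100e-01 -1.9790e-01  9.0260e-01  2.7725e+03]
scene 85 [ 5.052e-01 -1.725e-01  1.255e-01  9.319e-01  3.076e+03]
```

View pics/st_top.png

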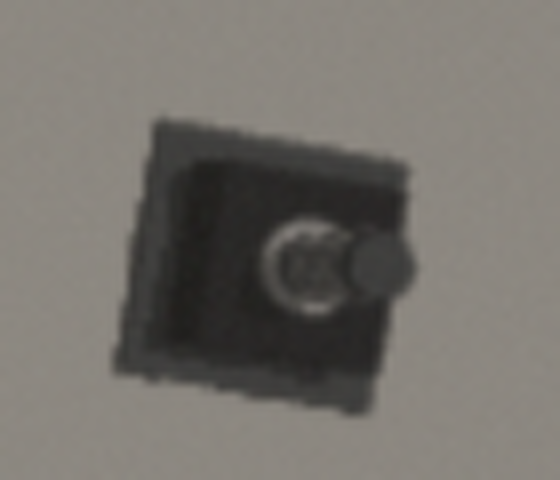

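View pics/st_sc.png

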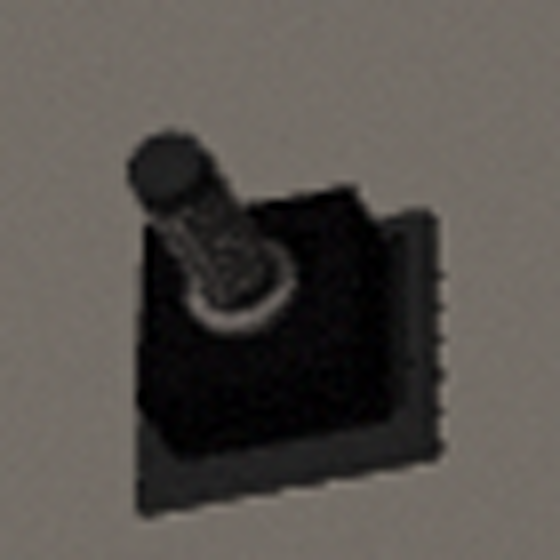

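Run:
```python
from h import *
def zz(u,v,x0,y0,f=8):return ((u+.5)/f-.5+x0,(v+.5)/f-.5+y0)
print("handle top top",back("top",zz(381,266,430,190),.105).round(4),"scene",back("scene",zz(172,168,130,225),.105).round(4))
print("shoulder ring top",back("top",zz(312,266,430,190),.045).round(4),"scene",back("scene",zz(243,280,130,225),.045).round(4))
```

```text
handle top top [ 0.4831 -0.3716  0.105 ] scene [ 0.4892 -0.3688  0.105 ]
shoulder ring top [ 0.4831 -0.373   0.045 ] scene [ 0.4865 -0.3697  0.045 ]
```

```bash
cat >> h.py <<'E'
def where():
    s=r.get_state();x,y,z,w=s["eef_rot"]
    from scipy.spatial.transform import Rotation as Ro
    R=Ro.from_quat(s["eef_rot"]).as_matrix()
    return s,R
def to(X,phi=None):
    s,R=where();d=np.array(X)-s["tool_pos"];ph=np.degrees(np.arctan2(R[1,0],R[0,0]))
    print("clk",round(s["clock"],2),"tcp",s["tool_pos"].round(4),"phi",round(ph,2),"F",np.round(s["contact_force"],1),"open",round(s["opening"]*88,1))
    print("tool shift mm",(R.T@d*1000).round(1),"turn" ,None if phi is None else round((ph-phi)/360,4))
E
python3 -m jog '[[0,0,0,0.0238,0],[0,0,0,0.0238,0],[0,0,0,0.0238,0],[0,0,0,0.0238,0],[0,0,0,0.0238,0],[0,0,0,0.0238,0],[0,0,0,0.0238,0],[0,0,0,0.0238,0],[0,0,0,0.0209,0],[0,0,0,0,0]]' 5
python3 -c "
from h import *
to([.45,.2,.239],0)"
```

```text
clock: 1.9
tool_pos: [0.1494, 0.6069, 0.2387]
eef_rot: [1.0, 0.001, 0.0, 0.0]
contact_force: [0.2, -0.6, -0.4]
opening: 1.0
clk 1.9 tcp [0.1494 0.6069 0.2387] phi 0.08 F [ 0.2 -0.6 -0.4] open 88.0
tool shift mm [ 3.001e+02  4.073e+02 -1.000e-01] turn 0.0002
```

```bash
python3 -m jog '[[0.03,0.039,0,0,0],[0.03,0.039,0,0,0],[0.03,0.039,0,0,0],[0.03,0.039,0,0,0],[0.03,0.039,0,0,0],[0.03,0.039,0,0,0],[0.03,0.039,0,0,0],[0.03,0.039,0,0,0],[0.03,0.039,0,0,0],[0.03,0.039,0,0,0],[0,0.045,0,0,0],[0,0.045,0,0,0],[0,0.045,0,0,0],[0,0.045,0,0,0],[0,0.045,0,0,0],[0,0.045,0,0,0],[0,0.045,0,0,0],[0,0,0,0,0]]' 5
python3 -c "
from h import *
to([.4855,-.3705,.239],0)"
```

```text
clock: 3.7
tool_pos: [0.4501, -0.1052, 0.2391]
eef_rot: [1.0, -0.004, 0.001, 0.002]
contact_force: [-0.8, 0.5, -0.6]
opening: 0.999
clk 3.7 tcp [ 0.4501 -0.1052  0.2391] phi -0.41 F [-0.8  0.5 -0.6] open 87.9
tool shift mm [ 37.3 265.    1.2] turn -0.0011
```

```bash
python3 -c "
from h import *
print(back('top',(487,139),.15),back('top',(470,150),.05),back('scene',(153,322),.15))"
python3 -m jog '[[0.006,0.045,0,0,0],[0.006,0.045,0,0,0],[0.006,0.045,0,0,0],[0.006,0.045,0,0,0],[0.006,0.045,0,0,0],[0.005,0.04,0,-0.001,0],[0,0,0,0,0],[0,0,0,0,0]]' 5
python3 -c "
from h import *
to([.485,-.3705,.064],0)"
```

```text
[ 0.66688006 -0.37830745  0.15      ] [ 0.65878878 -0.37634479  0.05      ] [ 0.67574727 -0.37619433  0.15      ]
clock: 4.5
tool_pos: [0.486, -0.3627, 0.2383]
eef_rot: [1.0, 0.004, -0.0, -0.0]
contact_force: [1.0, 0.2, 0.3]
opening: 0.998
clk 4.5 tcp [ 0.486  -0.3627  0.2383] phi 0.5 F [1.  0.2 0.3] open 87.8
tool shift mm [ -1.    8.  174.3] turn 0.0014
```

```bash
python3 -m jog '[[-0.001,0.008,0,0,0],[0,0,0.045,0,0],[0,0,0.045,0,0],[0,0,0.045,0,0],[0,0,0.039,0,0],[0,0,0,0,0.3],[0,0,0,0,0.5]]' 4
python3 -c "
from h import *
to([.485,-.3705,.064],0)
zoom(snap('top'),(430,180,510,240),8,'pics/g1t.png')
zoom(snap('scene'),(120,205,210,275),8,'pics/g1s.png')"
```

```text
clock: 5.2
tool_pos: [0.4855, -0.3699, 0.0652]
eef_rot: [1.0, 0.005, -0.0, -0.0]
contact_force: [-0.2, -0.4, -0.3]
opening: 0.843
clk 5.2 tcp [ 0.4855 -0.3699  0.0652] phi 0.55 F [-0.2 -0.4 -0.3] open 74.1
tool shift mm [-0.5  0.6  1.2] turn 0.0015
```

View pics/g1t.png

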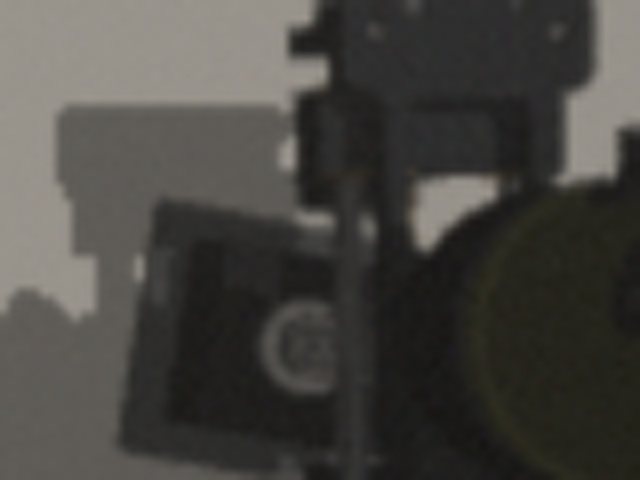

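View pics/g1s.png

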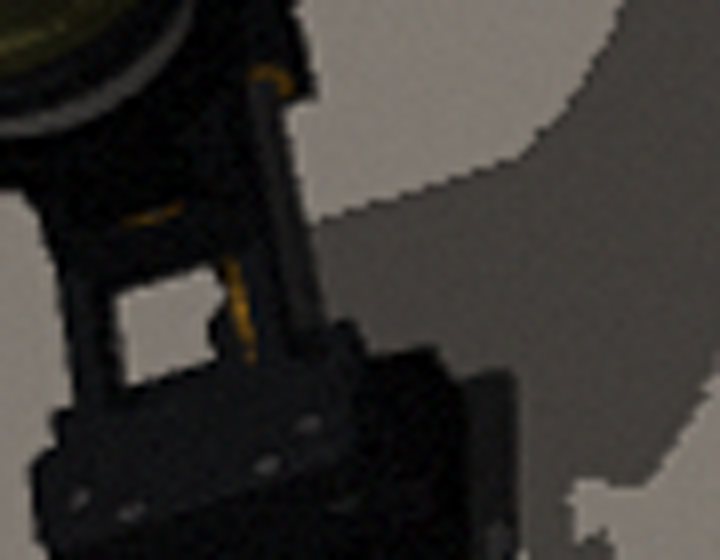

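```bash
python3 -m jog '[[0,0,0,0,0.6],[0,0,0,0,0.7],[0,0,0,0,0.7],[0,0,0,0,0.7],[0,0,0,0,0.7],[0,0,0,0,0.7]]' 4
python3 -m jog '[[0,0,0,0,1],[0,0,0,0,1],[0,0,0,0,1],[0,0,0,0,1],[0,0,0,0,1]]' 4
```

```text
clock: 5.9
tool_pos: [0.485, -0.3706, 0.0647]
eef_rot: [1.0, 0.004, -0.0, -0.0]
contact_force: [0.1, -0.0, 0.4]
opening: 0.307
clock: 6.4
tool_pos: [0.4847, -0.3707, 0.0646]
eef_rot: [1.0, 0.004, -0.0, -0.0]
contact_force: [-0.7, 0.4, -0.1]
opening: 0.224
```

```bash
python3 -m jog '[[0,0,0,0,0.4],[0,0,0,0,0.4],[0,0,0,0,0.4],[0,0,0,0,0.4],[0,0,0,-0.0226,0.4],[0,0,0,-0.0226,0.4],[0,0,0,-0.0226,0.4],[0,0,0,-0.0226,0.4],[0,0,0,-0.0226,0.4],[0,0,0,-0.0226,0.4],[0,0,0,-0.0226,0.4],[0,0,0,-0.0226,0.4],[0,0,0,-0.0226,0.4],[0,0,0,-0.0226,0.4],[0,0,0,-0.0226,0.4],[0,0,0,0,0.5],[0,0,0,0,0.5]]' 4
python3 -c "
from h import *
to([.485,-.3705,.064],90)"
```

```text
clock: 8.1
tool_pos: [0.4849, -0.3708, 0.0646]
eef_rot: [0.709, 0.705, 0.0, -0.0]
contact_force: [-0.7, 0.2, 0.3]
opening: 0.503
clk 8.1 tcp [ 0.4849 -0.3708  0.0646] phi 89.72 F [-0.7  0.2  0.3] open 44.3
tool shift mm [0.3 0.1 0.6] turn -0.0008
```

Close along y, then firm the grip.

```bash
python3 -m jog '[[0,0,0,-0.0008,0.7],[0,0,0,0,0.7],[0,0,0,0,1],[0,0,0,0,1],[0,0,0,0,1]]' 4
python3 -m jog '[[0,0,0,0,1],[0,0,0,0,1],[0,0,0,0,1]]' 35
```

```text
clock: 8.6
tool_pos: [0.4851, -0.3707, 0.0647]
eef_rot: [0.706, 0.708, 0.0, 0.0]
contact_force: [1.1, 0.9, 0.9]
opening: 0.224
clock: 8.9
tool_pos: [0.4851, -0.3707, 0.0647]
eef_rot: [0.706, 0.708, 0.0, 0.0]
contact_force: [0.7, -1.0, -0.1]
opening: 0.213
```

```bash
python3 -m jog '[[0,0,-0.03,0,1],[0,0,-0.035,0,1],[0,0,-0.035,0,1],[0.024,0.0015,0,0,1],[0.046,0.0021,0,0,1],[0.046,0.0021,0,0,1],[0.046,0.0021,0,0,1],[0.046,0.0021,0,0,1],[0.046,0.0021,0,0,1],[0.046,0.0021,0,0,1],[0.046,0.0021,0,0,1],[0.046,0.0021,0,0,1],[0.046,0.0021,0,0,1],[0.046,0.0021,0,0,1],[0.046,0.0021,0,0,1],[0.046,0.0021,0,0,1],[0,0,0,0,1]]' 35
python3 -c "
from h import *
to([.5125,.2045,.125],90)
snap('scene','s2')"
```

```text
clock: 10.6
tool_pos: [0.5086, 0.2155, 0.1652]
eef_rot: [0.702, 0.712, 0.004, -0.003]
contact_force: [-0.8, -0.2, -2.1]
opening: 0.209
clk 10.6 tcp [0.5086 0.2155 0.1652] phi 90.86 F [-0.8 -0.2 -2.1] open 18.4
tool shift mm [-11.4   3.7  40.1] turn 0.0024
```

View pics/s2.png

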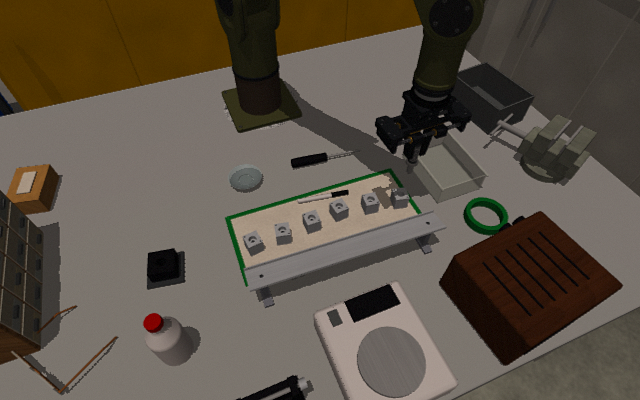

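```bash
python3 -m jog '[[-0.011,0.003,0,0,1],[0,0,0.04,0,1],[0,0,0,0,1],[0,0,0,0,1]]' 35
python3 -c "
from h import *
to([.5125,.2045,.125],90)
im=snap('scene');zoom(im,(370,130,450,220),8,'pics/s3.png')
s,R=where();t=s['tool_pos']
for dz in(.0187-.0187,): pass
tip=t+R@[0,0,.0587];top=tip+[0,0,0]
print('pred tip',proj('scene',tip),'shoulder bottom',proj('scene',tip-R@[0,0,.034]))"
```

```text
clock: 11.05
tool_pos: [0.5122, 0.1919, 0.1245]
eef_rot: [0.707, 0.708, -0.002, -0.0]
contact_force: [0.2, -0.5, -1.8]
opening: 0.215
clk 11.05 tcp [0.5122 0.1919 0.1245] phi 90.08 F [ 0.2 -0.5 -1.8] open 18.9
tool shift mm [12.6  0.3 -0.5] turn 0.0002
pred tip [[397.79798379 186.43657765]] shoulder bottom [[400.29007671 176.92949025]]
```

View pics/s3.png

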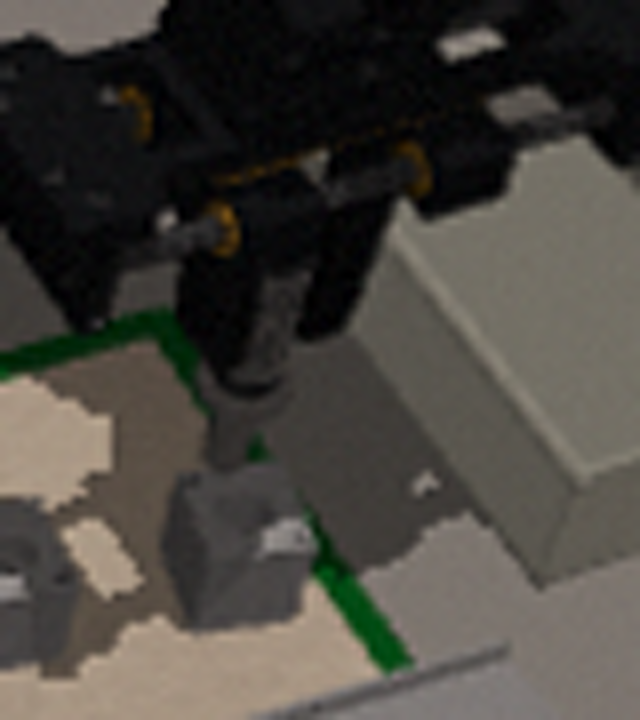

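```bash
python3 -m jog '[[0.0126,0.0003,0,0,1],[0,0,0,0,1],[0,0,0,0,1]]' 35
python3 -c "
from h import *
print(back('top',((96.5)/4-.5+205,179.5/4-.5+165),.038))
to([.5125,.2045,.098],90)
im=snap('scene');zoom(im,(370,130,450,220),8,'pics/s4.png')
s,R=where();t=s['tool_pos'];tip=t+R@[0,0,.0587]
print('pred tip',proj('scene',tip), 'hole', proj('scene',[.5125,.2045,.038]))"
```

```text
clock: 11.4
tool_pos: [0.5131, 0.2082, 0.1256]
eef_rot: [0.705, 0.709, 0.001, 0.0]
contact_force: [0.1, 0.4, -2.1]
opening: 0.216
[0.51190131 0.2047429  0.038     ]
clk 11.4 tcp [0.5131 0.2082 0.1256] phi 90.3 F [ 0.1  0.4 -2.1] open 19.0
tool shift mm [-3.7 -0.6 27.6] turn 0.0008
pred tip [[403.10917352 184.75048076]] hole [[399.82248288 192.56086867]]
```

View pics/s4.png

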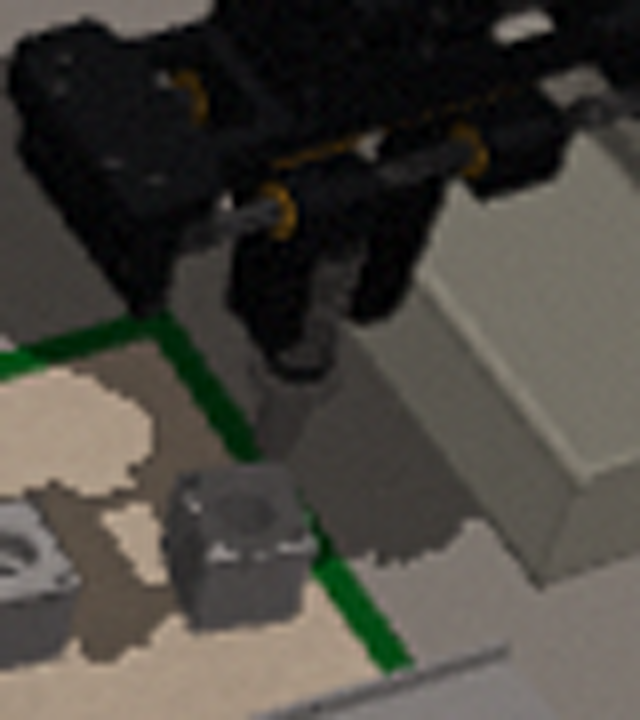

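```bash
python3 -m jog '[[-0.002,-0.0005,0,0.001,1],[0,0,0,0,1],[0,0,0,0,1],[0,0,0,0,1],[0,0,0,0,1]]' 35
python3 -c "
from h import *
to([.5125,.2045,.098],90)
im=snap('scene');zoom(im,(370,130,450,220),8,'pics/s5.png')
s,R=where();t=s['tool_pos'];tip=t+R@[0,0,.0587]
print('pred tip',proj('scene',tip), 'hole', proj('scene',[.5125,.2045,.038]))"
```

```text
clock: 11.95
tool_pos: [0.5123, 0.205, 0.1247]
eef_rot: [0.708, 0.706, 0.0, -0.0]
contact_force: [-0.4, -0.6, -1.7]
opening: 0.216
clk 11.95 tcp [0.5123 0.205  0.1247] phi 89.86 F [-0.4 -0.6 -1.7] open 19.0
tool shift mm [-0.5  0.2 26.7] turn -0.0004
pred tip [[401.98486741 185.00729916]] hole [[399.82248288 192.56086867]]
```

View pics/s5.png

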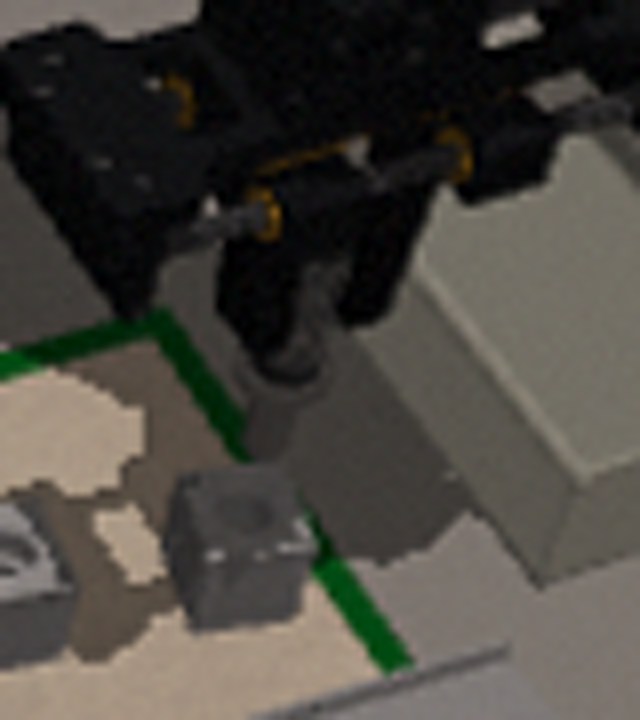

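```bash
python3 -m jog '[[-0.001,0,0.012,0,1],[0,0,0.01,0,1],[0,0,0,0,1],[0,0,0,0,1],[0,0,0,0,1]]' 35
python3 -m jog '[[0,0,0.002,0,1],[0,0,0.002,0,1],[0,0,0.002,0,1],[0,0,0.002,0,1]]' 35
```

```text
clock: 12.5
tool_pos: [0.5124, 0.2042, 0.1027]
eef_rot: [0.708, 0.706, 0.0, -0.0]
contact_force: [-0.3, 0.3, -1.8]
opening: 0.215
clock: 12.9
tool_pos: [0.5123, 0.204, 0.0946]
eef_rot: [0.708, 0.706, 0.0, -0.0]
contact_force: [-0.1, 0.3, -1.9]
opening: 0.217
```

```bash
python3 -m jog '[[0,0,0.002,0,1],[0,0,0.002,0,1],[0,0,0.002,0,1]]' 35
python3 -m jog '[[0,0,0.002,0,1],[0,0,0.0015,0,1],[0,0,0.001,0,1],[0,0,0,0,1]]' 35
python3 -c "
from h import *
to([.5125,.2045,.098],90)
im=snap('scene');zoom(im,(370,130,450,220),8,'pics/s6.png')"
```

```text
clock: 13.2
tool_pos: [0.5123, 0.2041, 0.0885]
eef_rot: [0.708, 0.706, 0.0, -0.0]
contact_force: [0.2, -0.3, -2.1]
opening: 0.219
clock: 13.6
tool_pos: [0.5122, 0.2041, 0.0841]
eef_rot: [0.708, 0.706, -0.0, -0.0]
contact_force: [-0.6, 0.5, -2.4]
opening: 0.213
clk 13.6 tcp [0.5122 0.2041 0.0841] phi 89.87 F [-0.6  0.5 -2.4] open 18.7
tool shift mm [  0.4   0.3 -13.9] turn -0.0004
```

View pics/s6.png

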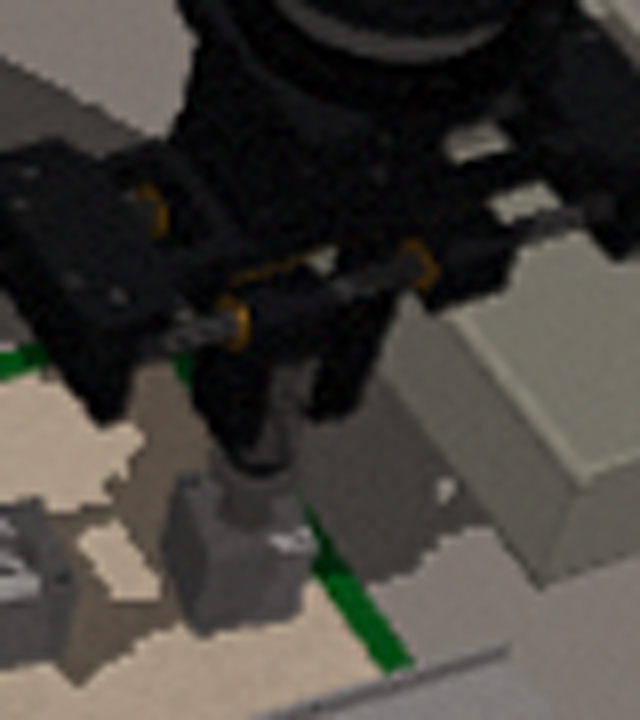

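```bash
python3 -m jog '[[0,0,0.002,0,1],[0,0,0.002,0,1],[0,0,0.002,0,1]]' 35
python3 -m jog '[[0,0,0.003,0,1],[0,0,0.003,0,1],[0,0,0.003,0,1]]' 35
```

```text
clock: 13.95
tool_pos: [0.5123, 0.2041, 0.078]
eef_rot: [0.708, 0.706, 0.0, -0.0]
contact_force: [-0.1, 0.7, -1.4]
opening: 0.214
clock: 14.25
tool_pos: [0.5123, 0.2041, 0.0689]
eef_rot: [0.708, 0.706, 0.0, -0.0]
contact_force: [-0.5, 0.8, -2.3]
opening: 0.212
```

```bash
python3 -m jog '[[0,0,0.002,0,1],[0,0,0.002,0,1],[0,0,0.001,0,1],[0,0,0,0,1]]' 35
python3 -m jog '[[0,0,0.0007,0,1],[0,0,0.0005,0,1],[0,0,0,0,1]]' 35
```

```text
clock: 14.65
tool_pos: [0.5122, 0.204, 0.0641]
eef_rot: [0.708, 0.706, -0.0, -0.0]
contact_force: [-0.3, 0.2, -2.2]
opening: 0.215
clock: 14.95
tool_pos: [0.5123, 0.204, 0.063]
eef_rot: [0.708, 0.706, 0.0, -0.0]
contact_force: [-0.3, 0.1, -2.3]
opening: 0.216
```

```bash
python3 -m jog '[[0,0,0.0005,0,1],[0,0,0.0005,0,1]]' 35
python3 -m jog '[[0,0,0.0004,0,1],[0,0,0,0,1]]' 35
python3 -c "
from h import *
im=snap('scene');zoom(im,(370,130,450,220),8,'pics/s7.png')"
```

```text
clock: 15.15
tool_pos: [0.5124, 0.204, 0.0626]
eef_rot: [0.708, 0.706, 0.0, 0.0]
contact_force: [-2.6, -0.1, 8.8]
opening: 0.218
clock: 15.35
tool_pos: [0.5124, 0.2041, 0.0626]
eef_rot: [0.708, 0.706, 0.0, 0.0]
contact_force: [-2.1, -1.1, 7.1]
opening: 0.217
```

View pics/s7.png

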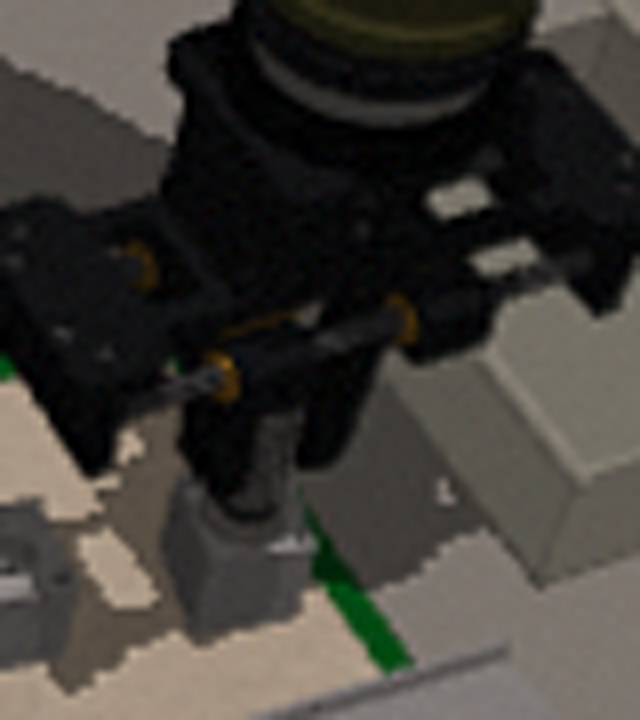

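```bash
python3 -m jog '[[0,0,-0.015,0,1],[0,0,-0.02,0,1],[0,0,-0.013,0,1],[-0.02,-0.0033,0,0,1],[-0.036,-0.0067,0,0,1],[-0.02,-0.0033,0,0,1],[0,0,0,0,1],[0,0,0,0,1],[0,0,0,0,1],[0,0,0,0,1]]' 35
python3 -c "
from h import *
to([.499,.128,.098],90)
im=snap('scene');zoom(im,(340,130,420,220),8,'pics/b2.png')
for n in ('scene',):
  for b in blocks(im,n,vthr=75):print(np.round(b,4))
s,R=where();t=s['tool_pos'];tip=t+R@[0,0,.0587]
print('pred tip',proj('scene',tip), 'hole', proj('scene',[.499,.128,.038]))"
```

```text
clock: 16.4
tool_pos: [0.4991, 0.1298, 0.1097]
eef_rot: [0.707, 0.707, 0.001, -0.0]
contact_force: [-0.5, -0.2, -1.5]
opening: 0.215
clk 16.4 tcp [0.4991 0.1298 0.1097] phi 89.98 F [-0.5 -0.2 -1.5] open 18.9
tool shift mm [-1.8 -0.1 11.7] turn -0.0001
[4.921e-01 4.770e-02 6.610e-02 9.341e-01 2.630e+03]
[ 5.005e-01 -2.680e-02 -1.540e-02  9.510e-01  2.861e+03]
[ 5.0610e-01 -1.0080e-01 -2.0510e-01  9.3180e-01  2.9885e+03]
[ 5.056e-01 -1.725e-01  1.051e-01  9.486e-01  3.269e+03]
pred tip [[370.87405467 194.14573467]] hole [[369.6954627  197.70099409]]
```

View pics/b2.png

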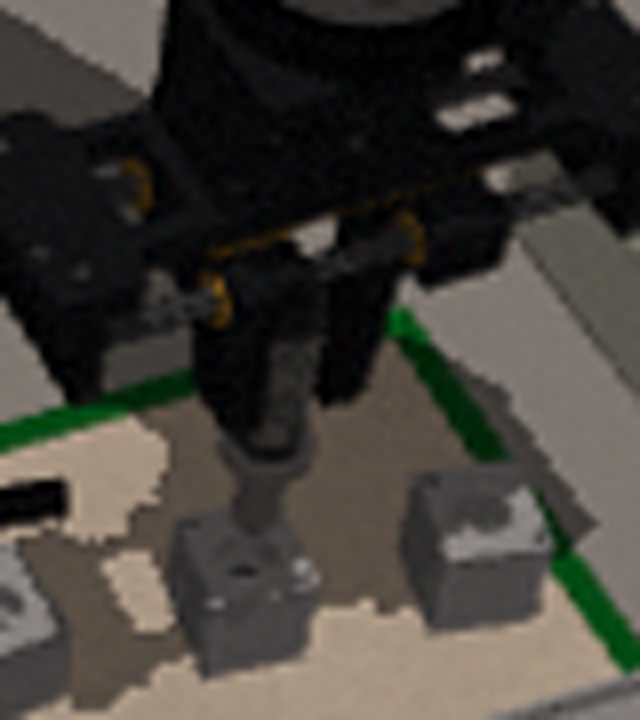

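```bash
python3 -m jog '[[-0.0005,0,0.006,0,1],[0,0,0.005,0,1],[0,0,0,0,1],[0,0,0.002,0,1],[0,0,0.002,0,1],[0,0,0.002,0,1]]' 35
python3 -m jog '[[0,0,0.002,0,1],[0,0,0.002,0,1],[0,0,0.001,0,1],[0,0,0.001,0,1]]' 35
```

```text
clock: 17.05
tool_pos: [0.4989, 0.1276, 0.0925]
eef_rot: [0.708, 0.706, 0.0, -0.0]
contact_force: [-0.6, 0.2, -1.2]
opening: 0.219
clock: 17.45
tool_pos: [0.4989, 0.1277, 0.0865]
eef_rot: [0.708, 0.706, 0.0, -0.0]
contact_force: [-0.0, 0.6, -1.5]
opening: 0.216
```

```bash
python3 -m jog '[[0,0,0.0007,0,1],[0,0,0.0005,0,1],[0,0,0.0005,0,1],[0,0,0,0,1]]' 35
python3 -m jog '[[0,0,0.0005,0,1],[0,0,0,0,1]]' 35
```

```text
clock: 17.85
tool_pos: [0.4988, 0.1276, 0.0849]
eef_rot: [0.708, 0.706, 0.0, -0.0]
contact_force: [-0.3, -0.1, -1.0]
opening: 0.223
clock: 18.05
tool_pos: [0.4989, 0.1278, 0.0846]
eef_rot: [0.708, 0.706, 0.0, 0.0]
contact_force: [-0.4, 0.9, 1.4]
opening: 0.216
```

```bash
python3 -m jog '[[0,0,0.0005,0,1],[0,0,0.0003,0,1],[0,0,0,0,1]]' 35
```

```text
clock: 18.35
tool_pos: [0.4993, 0.1278, 0.0845]
eef_rot: [0.708, 0.706, 0.001, 0.0]
contact_force: [-1.7, 1.7, 8.1]
opening: 0.219
```

```bash
python3 -m jog '[[0,0,-0.013,0,1],[0,0,-0.013,0,1],[-0.02,-0.0025,0,0,1],[-0.04,-0.005,0,0,1],[-0.02,-0.0025,0,0,1],[0,0,0,0,1],[0,0,0,0,1],[0,0,0,0,1],[0,0,0,0,1],[0,0,0,0,1]]' 35
python3 -c "
from h import *
to([.489,.048,.098],90)
im=snap('scene');zoom(im,(310,130,410,230),7,'pics/b3.png')
for n in ('scene',):
  for b in blocks(im,n,vthr=75):print(np.round(b,4))
s,R=where();t=s['tool_pos'];tip=t+R@[0,0,.0587]
print('pred tip',proj('scene',tip), 'hole', proj('scene',[.489,.048,.038]))"
```

```text
clock: 19.35
tool_pos: [0.4887, 0.0486, 0.1096]
eef_rot: [0.707, 0.707, 0.0, -0.0]
contact_force: [0.1, 0.2, -2.1]
opening: 0.213
clk 19.35 tcp [0.4887 0.0486 0.1096] phi 89.96 F [ 0.1  0.2 -2.1] open 18.7
tool shift mm [-0.6  0.3 11.6] turn -0.0001
[ 5.154e-01  2.030e-01 -2.764e-01  9.609e-01  2.521e+03]
[ 5.0070e-01 -2.7100e-02 -2.8900e-02  8.7270e-01  2.6245e+03]
[ 5.062e-01 -1.013e-01 -1.940e-01  9.356e-01  2.997e+03]
[ 5.058e-01 -1.724e-01  1.095e-01  9.414e-01  3.283e+03]
pred tip [[338.54100923 200.96355339]] hole [[338.15872643 204.44591499]]
```

View pics/b3.png

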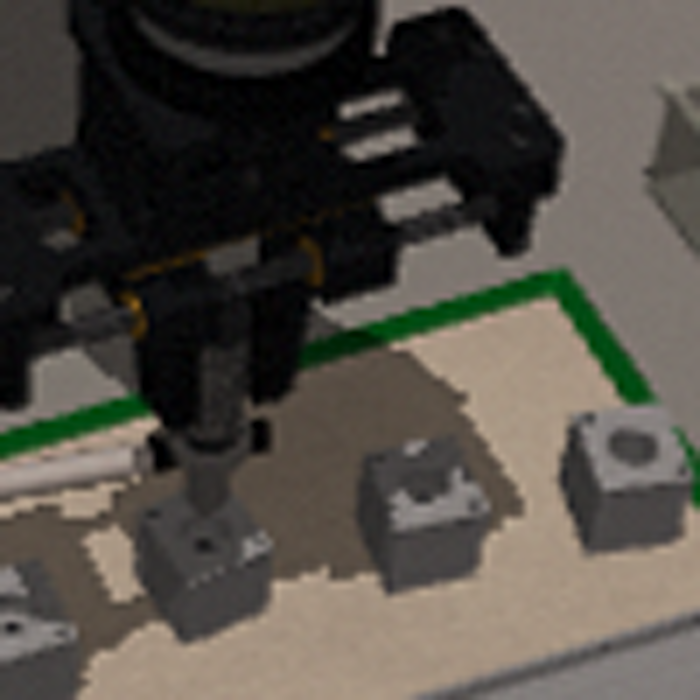

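```bash
python3 -m jog '[[0,0,0.006,0,1],[0,0,0.005,0,1],[0,0,0,0,1],[0,0,0.002,0,1],[0,0,0.002,0,1],[0,0,0.002,0,1]]' 35
python3 -m jog '[[0,0,0.002,0,1],[0,0,0.002,0,1],[0,0,0.001,0,1],[0,0,0.001,0,1],[0,0,0.0007,0,1]]' 35
python3 -m jog '[[0,0,0.0005,0,1],[0,0,0.0005,0,1],[0,0,0.0003,0,1],[0,0,0,0,1]]' 35
```

```text
clock: 20.0
tool_pos: [0.4887, 0.0476, 0.0925]
eef_rot: [0.708, 0.706, 0.0, 0.0]
contact_force: [-0.0, 0.5, -1.8]
opening: 0.216
clock: 20.5
tool_pos: [0.4886, 0.0477, 0.0858]
eef_rot: [0.708, 0.706, 0.0, -0.0]
contact_force: [-0.1, 1.5, -1.5]
opening: 0.217
clock: 20.9
tool_pos: [0.4887, 0.0477, 0.0847]
eef_rot: [0.708, 0.706, 0.0, -0.0]
contact_force: [-0.5, 0.5, -1.3]
opening: 0.216
```

```bash
python3 -m jog '[[0,0,0.0005,0,1],[0,0,0.0004,0,1],[0,0,0,0,1]]' 35
python3 -m jog '[[0,0,0.0005,0,1],[0,0,0,0,1]]' 35
```

```text
clock: 21.2
tool_pos: [0.489, 0.0477, 0.0845]
eef_rot: [0.708, 0.706, 0.001, 0.0]
contact_force: [-1.2, 1.6, 6.9]
opening: 0.217
clock: 21.4
tool_pos: [0.4892, 0.0478, 0.0844]
eef_rot: [0.708, 0.706, 0.001, 0.001]
contact_force: [-1.1, 0.6, 11.9]
opening: 0.215
```

```bash
python3 -m jog '[[0,0,-0.013,0,1],[0,0,-0.0132,0,1],[-0.02,0.002,0,0,1],[-0.034,0.0038,0,0,1],[-0.02,0.002,0,0,1],[0,0,0,0,1],[0,0,0,0,1],[0,0,0,0,1],[0,0,0,0,1],[0,0,0,0,1]]' 35
python3 -c "
from h import *
to([.4965,-.0265,.098],90)
im=snap('scene');zoom(im,(280,140,380,240),7,'pics/b4.png')
for n in ('scene',):
  for b in blocks(im,n,vthr=75):print(np.round(b,4))
s,R=where();t=s['tool_pos'];tip=t+R@[0,0,.0587]
print('pred tip',proj('scene',tip), 'hole', proj('scene',[.4965,-.0265,.038]))"
```

```text
clock: 22.4
tool_pos: [0.4962, -0.0254, 0.1094]
eef_rot: [0.707, 0.707, 0.0, -0.0]
contact_force: [-0.3, 0.2, -1.7]
opening: 0.215
clk 22.4 tcp [ 0.4962 -0.0254  0.1094] phi 89.97 F [-0.3  0.2 -1.7] open 18.9
tool shift mm [-1.1  0.3 11.4] turn -0.0001
[ 5.157e-01  2.030e-01 -2.918e-01  9.350e-01  2.466e+03]
[ 5.027e-01  1.273e-01 -1.490e-01  9.418e-01  2.561e+03]
[ 5.069e-01 -1.013e-01 -2.540e-01  8.421e-01  2.691e+03]
[ 5.057e-01 -1.726e-01  1.057e-01  9.375e-01  3.246e+03]
pred tip [[310.87821388 212.74564306]] hole [[310.58583667 216.18885202]]
```

View pics/b4.png

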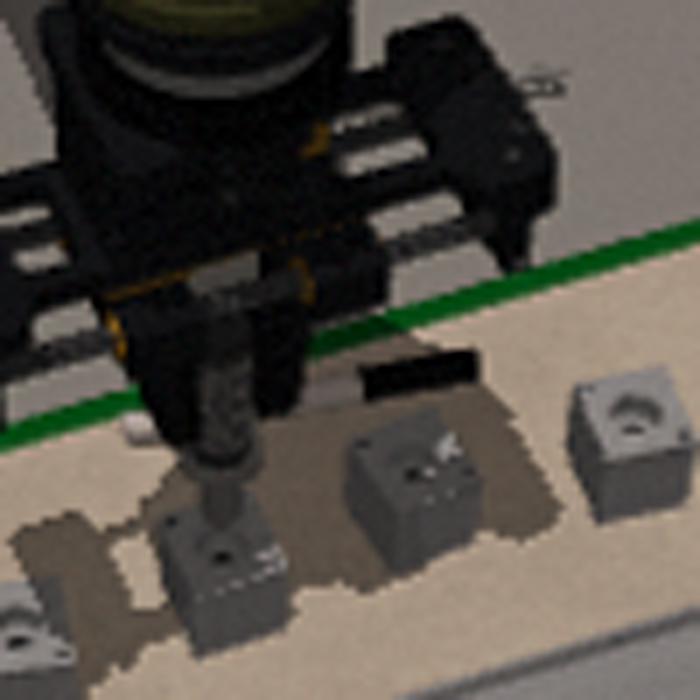

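```bash
python3 -m jog '[[0,0,0.006,0,1],[0,0,0.005,0,1],[0,0,0,0,1],[0,0,0.002,0,1],[0,0,0.002,0,1],[0,0,0.002,0,1]]' 35
python3 -m jog '[[0,0,0.002,0,1],[0,0,0.002,0,1],[0,0,0.001,0,1],[0,0,0.001,0,1],[0,0,0.0007,0,1]]' 35
python3 -m jog '[[0,0,0.0005,0,1],[0,0,0.0005,0,1],[0,0,0.0004,0,1],[0,0,0.0004,0,1],[0,0,0,0,1]]' 35
```

```text
clock: 23.05
tool_pos: [0.4963, -0.0265, 0.0923]
eef_rot: [0.708, 0.706, 0.0, 0.0]
contact_force: [-0.1, 0.3, -1.8]
opening: 0.22
clock: 23.55
tool_pos: [0.4963, -0.0264, 0.0856]
eef_rot: [0.708, 0.706, 0.0, -0.0]
contact_force: [-0.2, 0.1, -1.3]
opening: 0.218
clock: 24.05
tool_pos: [0.4965, -0.0264, 0.0845]
eef_rot: [0.708, 0.706, 0.0, 0.0]
contact_force: [0.1, -0.1, 5.9]
opening: 0.219
```

```bash
python3 -m jog '[[0,0,0.0004,0,1],[0,0,0,0,1]]' 35
python3 -m jog '[[0,0,-0.013,0,1],[0,0,-0.0132,0,1],[-0.02,0.0017,0,0,1],[-0.035,0.0028,0,0,1],[-0.02,0.0017,0,0,1],[0,0,0,0,1],[0,0,0,0,1],[0,0,0,0,1],[0,0,0,0,1],[0,0,0,0,1]]' 35
python3 -c "
from h import *
to([.5025,-.1017,.098],90)
im=snap('scene');zoom(im,(250,150,350,250),7,'pics/b5.png')
for n in ('scene',):
  for b in blocks(im,n,vthr=75):print(np.round(b,4))
s,R=where();t=s['tool_pos'];tip=t+R@[0,0,.0587]
print('pred tip',proj('scene',tip), 'hole', proj('scene',[.5025,-.1017,.038]))"
```

```text
clock: 24.25
tool_pos: [0.4967, -0.0264, 0.0845]
eef_rot: [0.708, 0.706, 0.0, 0.001]
contact_force: [-1.2, -1.0, 9.3]
opening: 0.216
clock: 25.25
tool_pos: [0.5023, -0.1003, 0.1097]
eef_rot: [0.707, 0.707, 0.0, -0.0]
contact_force: [0.3, 0.4, -2.3]
opening: 0.219
clk 25.25 tcp [ 0.5023 -0.1003  0.1097] phi 89.97 F [ 0.3  0.4 -2.3] open 19.2
tool shift mm [-1.4  0.2 11.7] turn -0.0001
[ 5.156e-01  2.032e-01 -2.792e-01  9.310e-01  2.421e+03]
[ 5.0270e-01  1.2730e-01 -1.4890e-01  9.4010e-01  2.5365e+03]
[4.9210e-01 4.8000e-02 7.6100e-02 9.4790e-01 2.7195e+03]
[ 5.059e-01 -1.752e-01  1.788e-01  7.007e-01  2.315e+03]
pred tip [[281.21963972 224.64085384]] hole [[281.14824533 228.10728913]]
```

View pics/b5.png

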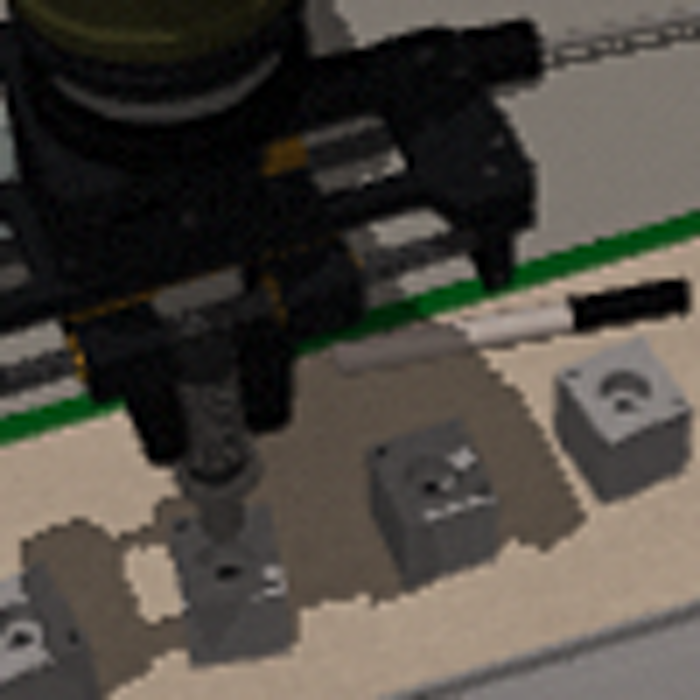

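```bash
python3 -m jog '[[0,0,0.006,0,1],[0,0,0.005,0,1],[0,0,0,0,1],[0,0,0.002,0,1],[0,0,0.002,0,1],[0,0,0.002,0,1]]' 35
python3 -m jog '[[0,0,0.002,0,1],[0,0,0.002,0,1],[0,0,0.001,0,1],[0,0,0.001,0,1],[0,0,0.0007,0,1]]' 35
python3 -m jog '[[0,0,0.0005,0,1],[0,0,0.0005,0,1],[0,0,0.0004,0,1],[0,0,0.0004,0,1],[0,0,0,0,1]]' 35
```

```text
clock: 25.9
tool_pos: [0.5023, -0.1015, 0.0926]
eef_rot: [0.708, 0.706, 0.0, 0.0]
contact_force: [0.4, 0.4, -2.1]
opening: 0.217
clock: 26.4
tool_pos: [0.5023, -0.1014, 0.0859]
eef_rot: [0.708, 0.706, 0.0, -0.0]
contact_force: [0.2, 0.0, -1.4]
opening: 0.217
clock: 26.9
tool_pos: [0.5025, -0.1015, 0.0846]
eef_rot: [0.708, 0.706, 0.0, 0.0]
contact_force: [-0.6, -0.2, 4.9]
opening: 0.215
```

```bash
python3 -m jog '[[0,0,0.0004,0,1],[0,0,0,0,1]]' 35
python3 -m jog '[[0,0,-0.013,0,1],[0,0,-0.0132,0,1],[-0.02,0,0,0,1],[-0.0314,-0.0003,0,0,1],[-0.02,0,0,0,1],[0,0,0,0,1],[0,0,0,0,1],[0,0,0,0,1],[0,0,0,0,1],[0,0,0,0,1]]' 35
python3 -c "
from h import *
to([.502,-.1728,.098],90)
im=snap('scene');zoom(im,(220,160,320,260),7,'pics/b6.png')
for n in ('scene',):
  for b in blocks(im,n,vthr=75):print(np.round(b,4))
s,R=where();t=s['tool_pos'];tip=t+R@[0,0,.0587]
print('pred tip',proj('scene',tip), 'hole', proj('scene',[.502,-.1728,.038]))"
```

```text
clock: 27.1
tool_pos: [0.5026, -0.1015, 0.0845]
eef_rot: [0.708, 0.706, 0.0, 0.0]
contact_force: [-1.2, 0.4, 7.5]
opening: 0.216
clock: 28.1
tool_pos: [0.502, -0.1717, 0.11]
eef_rot: [0.707, 0.707, 0.0, -0.0]
contact_force: [-0.6, -0.3, -1.0]
opening: 0.212
clk 28.1 tcp [ 0.502  -0.1717  0.11  ] phi 89.97 F [-0.6 -0.3 -1. ] open 18.6
tool shift mm [-1.1  0.  12. ] turn -0.0001
[ 5.158e-01  2.031e-01 -3.004e-01  9.522e-01  2.542e+03]
[ 5.034e-01  1.274e-01 -1.556e-01  9.465e-01  2.641e+03]
[4.921e-01 4.790e-02 7.580e-02 9.463e-01 2.757e+03]
[ 5.0040e-01 -2.6900e-02 -2.5600e-02  9.4560e-01  2.9355e+03]
pred tip [[250.76614186 234.36785305]] hole [[251.2087119  237.77225983]]
```

View pics/b6.png

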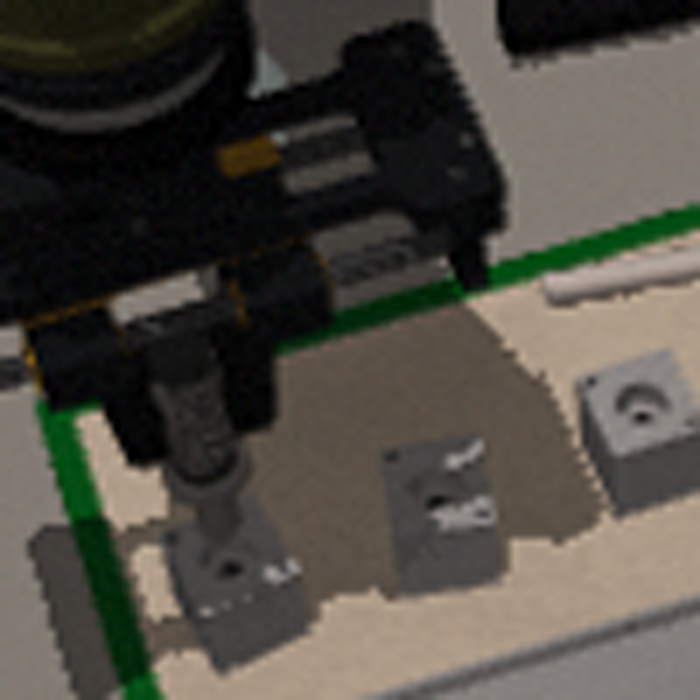

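```bash
python3 -m jog '[[0.0005,0,0.006,0,1],[0,0,0.005,0,1],[0,0,0,0,1],[0,0,0.002,0,1],[0,0,0.002,0,1],[0,0,0.002,0,1]]' 35
python3 -m jog '[[0,0,0.002,0,1],[0,0,0.002,0,1],[0,0,0.001,0,1],[0,0,0.001,0,1],[0,0,0.0007,0,1]]' 35
python3 -m jog '[[0,0,0.0005,0,1],[0,0,0.0005,0,1],[0,0,0.0004,0,1],[0,0,0.0004,0,1],[0,0,0,0,1]]' 35
```

```text
clock: 28.75
tool_pos: [0.5019, -0.1724, 0.0929]
eef_rot: [0.708, 0.706, 0.0, 0.0]
contact_force: [-0.7, 0.2, -2.3]
opening: 0.217
clock: 29.25
tool_pos: [0.5018, -0.1724, 0.0862]
eef_rot: [0.708, 0.706, 0.0, -0.0]
contact_force: [-0.2, 0.3, -1.2]
opening: 0.217
clock: 29.75
tool_pos: [0.5019, -0.1724, 0.0847]
eef_rot: [0.708, 0.706, 0.0, 0.0]
contact_force: [-0.5, 0.0, 0.1]
opening: 0.218
```

```bash
python3 -m jog '[[0,0,0.0005,0,1],[0,0,0.0004,0,1],[0,0,0,0,1]]' 35
```

```text
clock: 30.05
tool_pos: [0.5022, -0.1724, 0.0845]
eef_rot: [0.708, 0.706, 0.0, 0.001]
contact_force: [-0.6, -0.3, 8.5]
opening: 0.219
```

```bash
python3 -m jog '[[0,0,-0.015,0,1],[0,0,-0.03,0,1],[-0.03,-0.0024,0,0,1],[-0.046,-0.0036,0,0,1],[-0.046,-0.0036,0,0,1],[-0.046,-0.0036,0,0,1],[-0.03,-0.0034,0,0,1],[0,0,0,0,1],[0,0,0,0,1],[0,0,0,0,1],[0,0,0,0,1],[0,0,0,0,1]]' 35
python3 -c "
from h import *
to([.485,-.3707,.104],90)
im=snap('scene');zoom(im,(120,190,220,290),7,'pics/st2.png')
s,R=where();t=s['tool_pos'];tip=t+R@[0,0,.0587]
print('pred tip',proj('scene',tip), 'hole', proj('scene',[.485,-.3707,.040]))"
```

```text
clock: 31.25
tool_pos: [0.4852, -0.3689, 0.1287]
eef_rot: [0.707, 0.707, 0.0, -0.0]
contact_force: [-0.6, -0.3, -2.4]
opening: 0.217
clk 31.25 tcp [ 0.4852 -0.3689  0.1287] phi 90.0 F [-0.6 -0.3 -2.4] open 19.1
tool shift mm [-1.8 -0.2 24.7] turn -0.0
pred tip [[156.26747254 252.97767046]] hole [[160.11519489 260.32315628]]
```

View pics/st2.png

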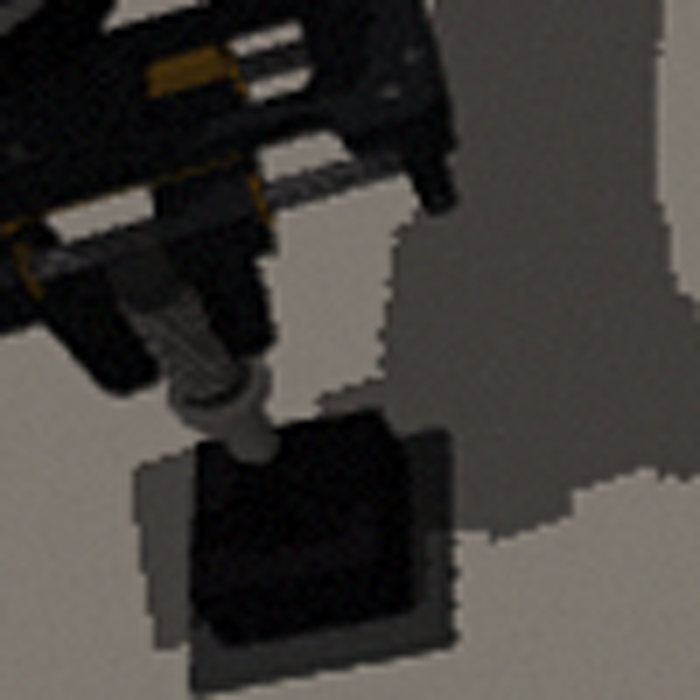

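```bash
python3 -m jog '[[0,0,0.012,0,1],[0,0,0.011,0,1],[0,0,0,0,1],[0,0,0,0,1],[0,0,0,0,1]]' 35
python3 -m jog '[[0,0,0.002,0,1],[0,0,0.002,0,1],[0,0,0.002,0,1],[0,0,0.002,0,1]]' 35
python3 -m jog '[[0,0,0.003,0,1],[0,0,0.003,0,1],[0,0,0.003,0,1],[0,0,0.003,0,1]]' 35
```

```text
clock: 31.8
tool_pos: [0.4849, -0.3703, 0.1056]
eef_rot: [0.708, 0.706, 0.0, 0.0]
contact_force: [-0.8, 0.3, -1.5]
opening: 0.214
clock: 32.2
tool_pos: [0.4847, -0.3703, 0.0974]
eef_rot: [0.708, 0.706, 0.0, -0.0]
contact_force: [-0.4, -1.0, -2.6]
opening: 0.215
clock: 32.6
tool_pos: [0.4847, -0.3703, 0.0853]
eef_rot: [0.708, 0.706, 0.0, -0.0]
contact_force: [0.1, -0.2, -2.0]
opening: 0.216
```

```bash
python3 -m jog '[[0,0,0.004,0,1],[0,0,0.004,0,1],[0,0,0.004,0,1],[0,0,0.004,0,1],[0,0,0.002,0,1],[0,0,0,0,1]]' 35
python3 -m jog '[[0,0,0.0015,0,1],[0,0,0.0007,0,1],[0,0,0,0,1]]' 35
```

```text
clock: 33.2
tool_pos: [0.4846, -0.3702, 0.0672]
eef_rot: [0.708, 0.706, -0.0, -0.0]
contact_force: [-0.1, -0.3, -1.8]
opening: 0.216
clock: 33.5
tool_pos: [0.4847, -0.3703, 0.0654]
eef_rot: [0.708, 0.706, 0.0, -0.0]
contact_force: [-0.2, 0.1, -0.6]
opening: 0.215
```

```bash
python3 -m jog '[[0,0,0.0004,0,1],[0,0,0,0,0.9],[0,0,0,0,0.5],[0,0,0,0,0.5],[0,0,0,0,0.5],[0,0,0,0,0.5]]' 10
python3 -m jog '[[0,0,-0.03,0,0.5],[0,0,-0.04,0,0.5],[0.03,0,-0.03,0,0.5],[0.045,0,0,0,0.5],[0.045,0,0,0,0.5],[0.045,0,0,0,0.5],[0.045,0,0,0,0.5],[0,0,0,0,0.5]]' 10
python3 -c "
from h import *
im=snap('scene','s8');zoom(im,(120,210,200,290),8,'pics/st3.png')
im2=snap('top','t8')
for b in blocks(im,'scene',vthr=75):print(np.round(b,4))
to([.5,.1,.1])
for b in blocks(im2,'top'):print(np.round(b,4))"
```

```text
clock: 34.1
tool_pos: [0.4848, -0.3704, 0.0651]
eef_rot: [0.708, 0.706, 0.0, 0.0]
contact_force: [-0.5, 0.3, 0.0]
opening: 0.497
clock: 34.9
tool_pos: [0.4862, -0.1523, 0.1659]
eef_rot: [0.704, 0.71, 0.002, -0.001]
contact_force: [0.0, -0.3, 0.0]
opening: 0.495
[ 5.1560e-01  2.0300e-01 -2.6360e-01  9.4990e-01  2.5575e+03]
[ 5.0320e-01  1.2750e-01 -1.6850e-01  9.5090e-01  2.6285e+03]
[4.7740e-01 2.0500e-02 6.9800e-02 9.2050e-01 2.8045e+03]
[ 5.009e-01 -2.660e-02 -1.970e-02  8.199e-01  2.435e+03]
[ 5.069e-01 -1.015e-01 -1.981e-01  8.860e-01  2.727e+03]
[ 5.0770e-01 -1.7260e-01  1.4590e-01  7.8430e-01  2.6235e+03]
clk 35.0 tcp [ 0.4855 -0.1594  0.1653] phi 90.04 F [-0.2  0.2 -0.7] open 43.9
tool shift mm [259.4  14.6  65.2] turn None
[ 5.113e-01  2.040e-01 -2.268e-01  9.551e-01  3.540e+03]
[ 4.9800e-01  1.2810e-01 -1.2990e-01  9.2420e-01  3.6545e+03]
[4.728e-01 2.090e-02 9.390e-02 9.616e-01 3.480e+03]
[ 4.9590e-01 -2.5500e-02 -1.2200e-02  8.8610e-01  3.1115e+03]
```

View pics/st3.png

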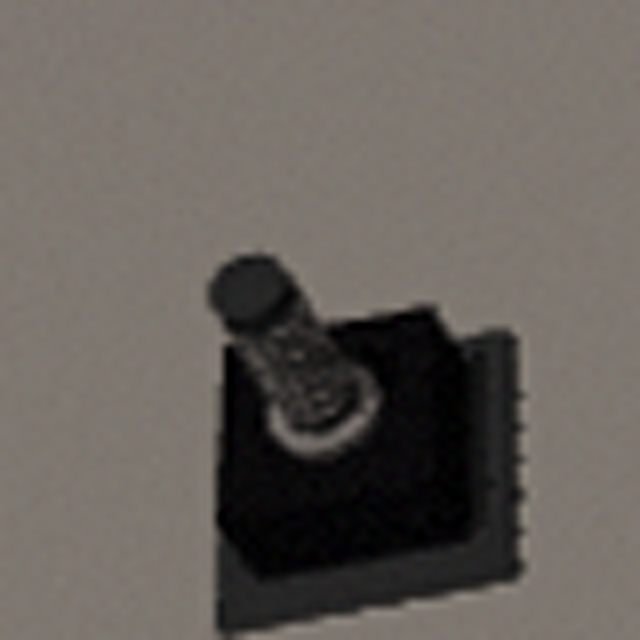

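View pics/t8.png

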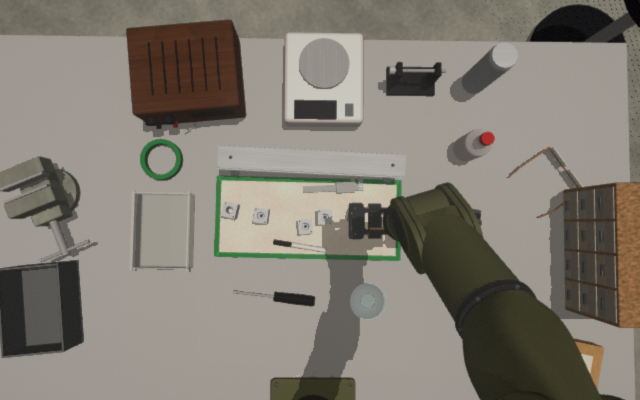

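Run:
```python
from h import *
im=cv2.imread("pics/t8.png")[:,:,::-1]
zoom(im,(205,135,415,195),4,"pics/lz.png")
im=cv2.imread("pics/top0.png")[:,:,::-1]
zoom(im,(120,180,205,280),7,"pics/tz.png")
```

```text
(no output)
```

View pics/lz.png

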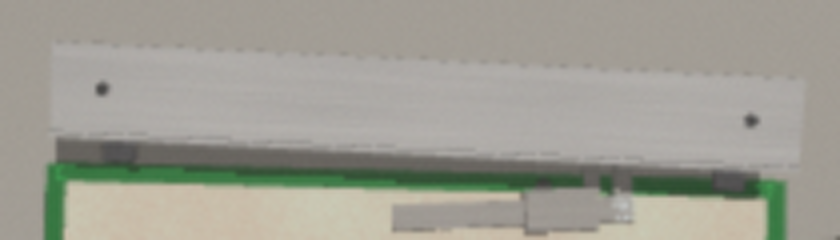

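View pics/tz.png

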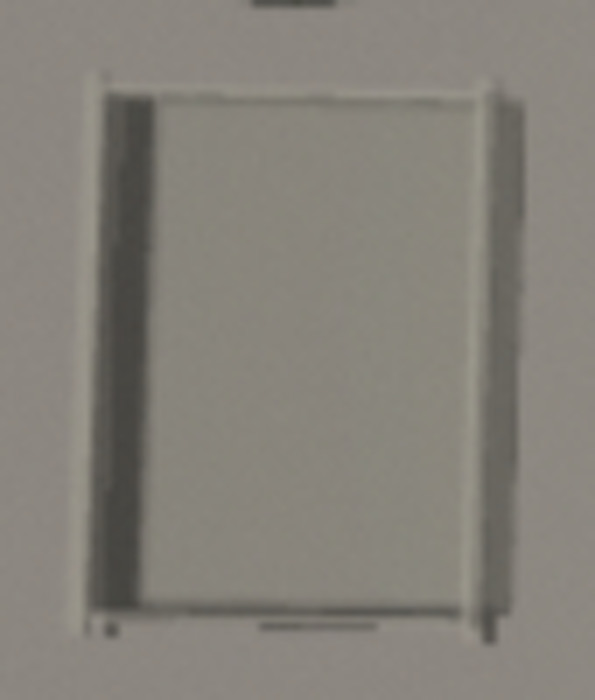

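Run:
```python
from h import *
def zz(u,v,x0,y0,f):return ((u+.5)/f-.5+x0,(v+.5)/f-.5+y0)
print("tub rim corners z.055")
P=[back("top",zz(u,v,120,180,7),.055) for u,v in((97,77),(488,85),(478,628),(80,635))]
print(np.round(P,4).tolist(),np.mean(P,0).round(4))
print("ledge")
hi=.075+.026*np.sin(np.radians(12));lo=.075-.026*np.sin(np.radians(12))+.006
P=[back("top",zz(u,v,205,135,4),z) for u,v,z in((51,42,hi),(804,78,hi),(800,165,lo),(48,132,lo))]
print(np.round(P,4).tolist(),np.mean(P,0).round(4))
for u,v in((102,89),(751,121)):print("holes",back("top",zz(u,v,205,135,4),.075).round(4))
s=cv2.imread("pics/scene0.png")
zoom(s[:,:,::-1],(235,205,455,300),3.6,"pics/lsz.png")
for u,v in((274,243),(327,249),):print("marker",back("top",(u,v),.006).round(3))
for u,v in((303,190),(362,185)):print("caliper",back("top",(u,v),.01).round(3))
```

```text
tub rim corners z.055
[[0.5544, 0.4269, 0.055], [0.5527, 0.2953, 0.055], [0.3698, 0.2952, 0.055], [0.3669, 0.4281, 0.055]] [0.461  0.3614 0.055 ]
ledge
[[0.6601, 0.2255, 0.0804], [0.6427, -0.2139, 0.0804], [0.5921, -0.2124, 0.0756], [0.608, 0.2274, 0.0756]] [0.6257 0.0067 0.078 ]
holes [0.6336 0.1965 0.075 ]
holes [ 0.6179 -0.1838  0.075 ]
marker [0.43  0.097 0.006]
marker [ 0.416 -0.034  0.006]
caliper [0.562 0.027 0.01 ]
caliper [ 0.576 -0.12   0.01 ]
```

View pics/lsz.png

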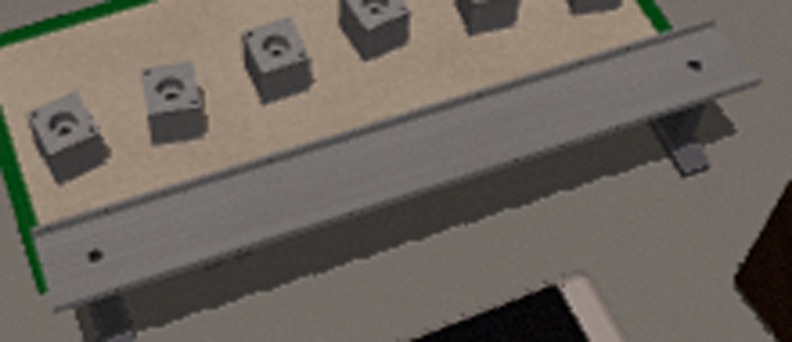

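Run:
```python
from h import *
def zz(u,v,x0,y0,f):return ((u+.5)/f-.5+x0,(v+.5)/f-.5+y0)
for u,v in((760,80),(57,308)):print(back("scene",zz(u,v,235,205,3.6),.0804).round(4))
for u,v in((712,24),(36,232)):print("lip",back("scene",zz(u,v,235,205,3.6),.0756).round(4))
```

```text
[0.6633 0.2241 0.0804]
[ 0.6464 -0.211   0.0804]
lip [0.6134 0.2235 0.0756]
lip [ 0.5949 -0.2088  0.0756]
```

```bash
python3 -m jog '[[0,0,0,-0.02,0.35],[-0.009,0.018,0.045,0,0.35],[0,0,0,0,0.35],[0,0,0,0,0.35]]' 30
python3 -c "
from h import *
to([.502,-.1724,.011],97.2)
im=snap('scene')
zoom(im,(200,170,300,270),7,'pics/p6.png')
"
```

```text
clock: 35.4
tool_pos: [0.5031, -0.1685, 0.1192]
eef_rot: [0.663, 0.748, -0.001, -0.001]
contact_force: [0.1, 0.5, 0.4]
opening: 0.648
clk 35.4 tcp [ 0.5031 -0.1685  0.1192] phi 96.9 F [0.1 0.5 0.4] open 57.1
tool shift mm [ -3.7  -1.3 108.2] turn -0.0008
```

View pics/p6.png

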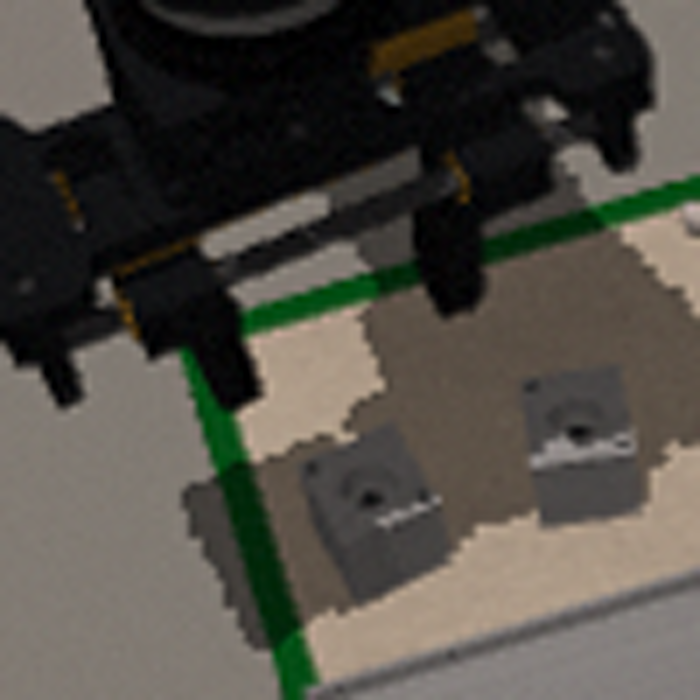

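```bash
python3 -m jog '[[-0.0025,-0.001,0.03,-0.0005,0.35],[0,0,0.03,0,0.35],[0,0,0.02,0,0.35],[0,0,0,0,0.35],[0,0,0,0,0.35]]' 30
python3 -c "
from h import *
to([.502,-.1724,.011],97.2)
"
```

```text
clock: 35.95
tool_pos: [0.5041, -0.17, 0.0417]
eef_rot: [0.661, 0.75, 0.0, 0.001]
contact_force: [-0.2, -0.9, -0.3]
opening: 0.648
clk 35.95 tcp [ 0.5041 -0.17    0.0417] phi 97.22 F [-0.2 -0.9 -0.3] open 57.0
tool shift mm [-2.  -2.4 30.7] turn 0.0001
```

```bash
python3 -m jog '[[-0.002,-0.002,0.015,0,0.35],[0,0,0.015,0,0.35],[0,0,0,0,0.35],[0,0,0,0,0.6],[0,0,0,0,0.7],[0,0,0,0,0.7],[0,0,0,0,0.7]]' 25
python3 -m jog '[[0,0,0,0,0.8],[0,0,0,0,0.8]]' 25
python3 -c "
from h import *
to([.502,-.1724,.011],97.2)
"
```

```text
clock: 36.65
tool_pos: [0.5024, -0.172, 0.0109]
eef_rot: [0.661, 0.75, 0.0, 0.001]
contact_force: [0.1, 0.3, 7.0]
opening: 0.385
clock: 36.85
tool_pos: [0.5024, -0.1719, 0.0109]
eef_rot: [0.661, 0.75, 0.0, 0.001]
contact_force: [-2.0, 0.8, 7.3]
opening: 0.38
clk 36.85 tcp [ 0.5024 -0.1719  0.0109] phi 97.24 F [-2.   0.8  7.3] open 33.4
tool shift mm [-0.4 -0.5 -0.1] turn 0.0001
```

```bash
python3 -m jog '[[0,0,-0.03,0,0.8],[0,0,-0.04,0,0.8],[0,0,-0.04,0,0.8],[0.02,0.0028,0,0,0.8],[0.043,0.0058,0,0,0.8],[0.043,0.0058,0,0,0.8],[0.043,0.0058,0,0,0.8],[0.043,0.0058,0,0,0.8],[0.043,0.0058,0,0,0.8],[0.043,0.0058,0,0,0.8],[0.043,0.0058,0,0,0.8],[0.043,0.0058,0,0,0.8],[0.043,0.0058,0,0,0.8],[0.043,0.0058,0,0,0.8],[0.043,0.0058,0,0,0.8],[0.043,0.0058,0,0,0.8],[0.022,0.0028,0,0,0.8]]' 25
python3 -m jog '[[0,0,0,0.0225,0.8],[0,0,0,0.0225,0.8],[0,0,0,0.0225,0.8],[0,0,0,0.0225,0.8],[0,0,0,0.0225,0.8],[0,0,0,0.0225,0.8],[0,0,0,0.0225,0.8],[0,0,0,0.0225,0.8],[0,0,0,0.0225,0.8],[0,0,0,0.0225,0.8],[0,0,0,0.0225,0.8],[0,0,0,0.0225,0.8],[0,0,0,0,0.8],[0,0,0,0,0.8]]' 25
python3 -c "
from h import *
to([.507,.391,.05],0)
im=snap('scene')
zoom(im,(390,80,500,220),5,'pics/p6b.png')
"
```

```text
clock: 38.55
tool_pos: [0.5043, 0.3965, 0.1204]
eef_rot: [0.659, 0.752, 0.001, -0.002]
contact_force: [-1.1, 1.4, -1.4]
opening: 0.382
clock: 39.95
tool_pos: [0.5056, 0.3911, 0.1199]
eef_rot: [1.0, 0.002, -0.0, 0.0]
contact_force: [-0.9, -0.8, -0.3]
opening: 0.384
clk 39.95 tcp [0.5056 0.3911 0.1199] phi 0.25 F [-0.9 -0.8 -0.3] open 33.8
tool shift mm [ 1.4  0.1 69.9] turn 0.0007
```

View pics/p6b.png

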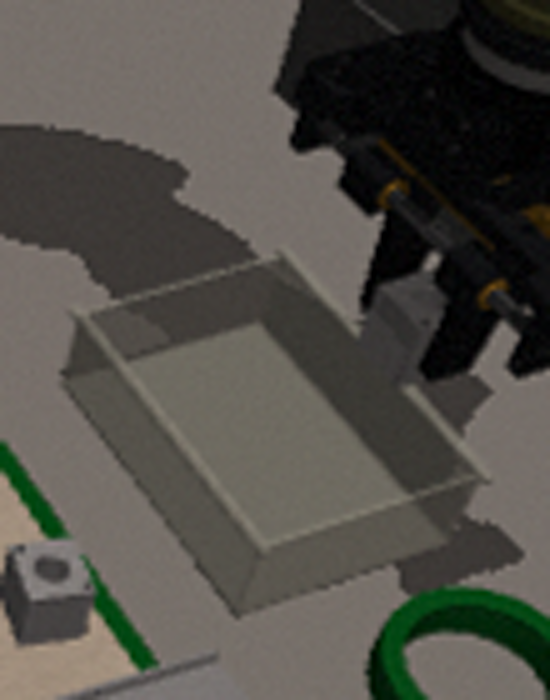

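Run:
```python
from h import *
P=[back("scene",((u+.5)/5-.5+390,(v+.5)/5-.5+80),.055) for u,v in((72,312),(280,253),(490,480),(262,549))]
print(np.round(P,4).tolist(),np.mean(P,0))
```

```text
[[0.373, 0.2938, 0.055], [0.375, 0.4249, 0.055], [0.5584, 0.4264, 0.055], [0.5537, 0.2948, 0.055]] [0.46505116 0.36000813 0.055     ]
```

```bash
python3 -m jog '[[0.0014,0.0005,0.03,0.0007,0.8],[0,0,0.03,0,0.8],[0,0,0.025,0,0.8],[0,0,0,0,0.8],[0,0,0,0,0.8]]' 25
python3 -c "
from h import *
to([.507,.3905,.0155],0)"
```

```text
clock: 40.5
tool_pos: [0.5075, 0.3906, 0.0352]
eef_rot: [1.0, -0.001, -0.0, -0.0]
contact_force: [0.1, -0.6, -1.7]
opening: 0.384
clk 40.5 tcp [0.5075 0.3906 0.0352] phi -0.16 F [ 0.1 -0.6 -1.7] open 33.8
tool shift mm [-0.5  0.1 19.7] turn -0.0004
```

```bash
python3 -m jog '[[-0.001,0,0.01,0,0.8],[0,0,0.009,0,0.8],[0,0,0,0,0.8],[0,0,0,0,0.53],[0,0,0,0,0.53],[0,0,0,0,0.53]]' 25
python3 -m jog '[[0,0,-0.02,0,0.53],[0,0,-0.04,0,0.53],[0,0,-0.04,0,0.53],[0,0,0,0,0.4]]' 25
python3 -c "
from h import *
to([.5024,-.1015,.12],79)
im=snap('scene')
zoom(im,(390,80,500,220),5,'pics/p6c.png')
"
```

```text
clock: 41.1
tool_pos: [0.5068, 0.3909, 0.0165]
eef_rot: [1.0, -0.002, 0.0, -0.0]
contact_force: [0.3, 0.5, -0.4]
opening: 0.473
clock: 41.5
tool_pos: [0.5099, 0.393, 0.1219]
eef_rot: [1.0, -0.002, 0.004, -0.004]
contact_force: [0.6, 0.6, -0.3]
opening: 0.542
clk 41.5 tcp [0.5099 0.393  0.1219] phi -0.23 F [ 0.6  0.6 -0.3] open 47.7
tool shift mm [ -5.5 494.5  -1.6] turn -0.2201
```

View pics/p6c.png

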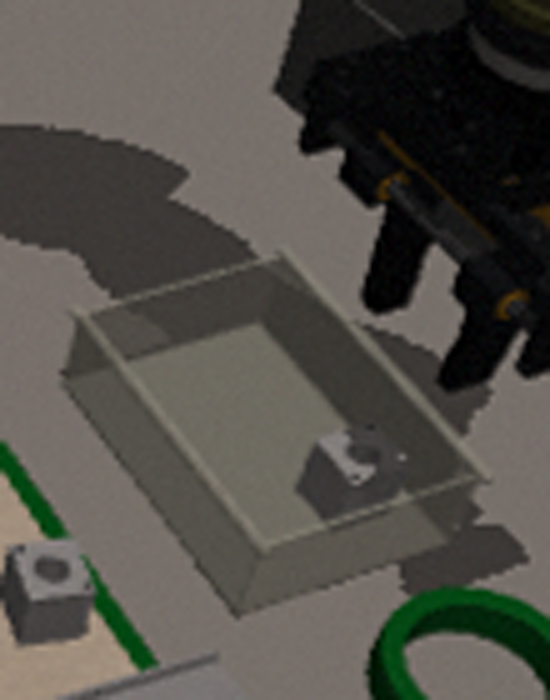

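```bash
python3 -m jog '[[-0.003,0.02,0,0,0.49],[-0.004,0.045,0,0,0.49],[-0.004,0.045,0,0,0.49],[-0.004,0.045,0,0,0.49],[-0.004,0.045,0,0,0.49],[-0.004,0.045,0,0,0.49],[-0.004,0.045,0,0,0.49],[-0.004,0.045,0,0,0.49],[-0.004,0.036,0,-0.0142,0.49],[0,0,0,0,0.49],[0,0,0,0,0.49],[0,0,0,0,0.49]]' 25
python3 -c "
from h import *
to([.4738,.0203,.05],4.9)
im=snap('scene')
for b in blocks(im,'scene',vthr=75):print(np.round(b,4))
im=snap('top')
for b in blocks(im,'top'):print(np.round(b,4))
"
```

```text
clock: 42.75
tool_pos: [0.4701, 0.0214, 0.1156]
eef_rot: [0.999, 0.044, -0.0, -0.001]
contact_force: [0.5, 0.4, -0.3]
opening: 0.512
clk 42.75 tcp [0.4701 0.0214 0.1156] phi 4.99 F [ 0.5  0.4 -0.3] open 45.1
tool shift mm [ 3.6  1.5 65.6] turn 0.0002
[ 5.1550e-01  2.0340e-01 -2.7760e-01  9.3130e-01  2.4355e+03]
[ 5.026e-01  1.274e-01 -1.480e-01  9.494e-01  2.542e+03]
[ 5.0000e-01 -2.6900e-02 -3.1900e-02  9.5690e-01  2.8625e+03]
[ 5.062e-01 -1.017e-01 -2.230e-01  9.241e-01  2.932e+03]
[ 5.1100e-01  2.0390e-01 -2.1470e-01  9.5610e-01  3.5365e+03]
[ 4.982e-01  1.285e-01 -1.199e-01  9.557e-01  3.524e+03]
[ 5.011e-01 -1.014e-01 -1.722e-01  9.509e-01  3.512e+03]
```

```bash
python3 -m jog '[[0.0036,0.001,0.03,0,0.49],[0,0,0.036,0,0.49],[0,0,0,0,0.49],[0,0,0,0,0.49],[0,0,0,0,0.49]]' 25
python3 -c "
from h import *
to([.4738,.0203,.013],4.9)
im=snap('scene')
zoom(im,(270,150,370,250),7,'pics/p3.png')
"
```

```text
clock: 43.35
tool_pos: [0.4744, 0.0197, 0.0513]
eef_rot: [0.999, 0.043, 0.001, -0.0]
contact_force: [0.9, -0.9, -0.0]
opening: 0.512
clk 43.35 tcp [0.4744 0.0197 0.0513] phi 4.95 F [ 0.9 -0.9 -0. ] open 45.1
tool shift mm [-0.6 -0.7 38.3] turn 0.0001
```

View pics/p3.png

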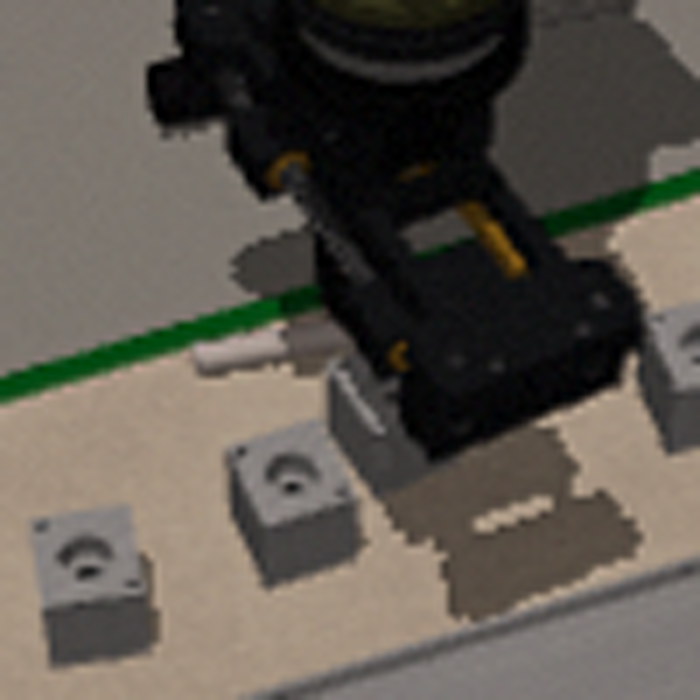

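```bash
python3 -m jog '[[-0.0003,-0.0005,0.008,0,0.49],[0,0,0.006,0,0.49],[0,0,0.004,0,0.49]]' 25
python3 -m jog '[[0,0,0.01,0,0.49],[0,0,0.01,0,0.49],[0,0,0,0,0.49],[0,0,0,0,0.8],[0,0,0,0,0.8],[0,0,0,0,0.8],[0,0,0,0,0.8]]' 25
```

```text
clock: 43.7
tool_pos: [0.4735, 0.0196, 0.0318]
eef_rot: [0.999, 0.043, 0.0, -0.0]
contact_force: [-0.4, -0.8, 0.2]
opening: 0.511
clock: 44.4
tool_pos: [0.4735, 0.0196, 0.0122]
eef_rot: [0.999, 0.043, 0.0, -0.0]
contact_force: [-0.0, 0.2, -0.9]
opening: 0.409
```

```bash
python3 -m jog '[[0,0,-0.03,0,0.8],[0,0,-0.04,0,0.8],[0,0,-0.038,0.0137,0.8],[-0.003,-0.02,0,0,0.8],[-0.007,-0.045,0,0,0.8],[-0.007,-0.045,0,0,0.8],[-0.007,-0.045,0,0,0.8],[-0.007,-0.045,0,0,0.8],[-0.007,-0.045,0,0,0.8],[-0.007,-0.045,0,0,0.8],[-0.007,-0.045,0,0,0.8],[-0.0045,-0.036,0,0,0.8],[0,0,0,0,0.8],[0,0,0,0,0.8],[0,0,0,0,0.8]]' 25
python3 -c "
from h import *
to([.418,.3905,.05],0)"
```

```text
clock: 45.9
tool_pos: [0.4174, 0.3886, 0.12]
eef_rot: [1.0, -0.001, -0.0, 0.001]
contact_force: [0.0, 1.0, -0.5]
opening: 0.407
clk 45.9 tcp [0.4174 0.3886 0.12  ] phi -0.14 F [ 0.   1.  -0.5] open 35.8
tool shift mm [ 0.6 -2.1 70. ] turn -0.0004
```

```bash
python3 -m jog '[[0.0005,-0.001,0.03,0,0.8],[0,0,0.03,0,0.8],[0,0,0.025,0,0.8],[0,0,0,0,0.8],[0,0,0,0,0.8],[0,0,0.01,0,0.8],[0,0,0.008,0,0.8],[0,0,0,0,0.8],[0,0,0,0,0.52],[0,0,0,0,0.52],[0,0,0,0,0.52]]' 25
python3 -m jog '[[0,0,-0.02,0,0.52],[0,0,-0.04,0,0.52],[0,0,-0.04,0,0.52],[0,0,0,0,0.52],[0,0,0,0,0.4],[0,0,0,0,0.4]]' 25
python3 -c "
from h import *
to([.4965,-.0265,.12],88.8)
im=snap('scene')
zoom(im,(390,80,500,220),5,'pics/p3c.png')
"
```

```text
clock: 47.0
tool_pos: [0.4178, 0.3919, 0.0175]
eef_rot: [1.0, -0.0, 0.0, -0.0]
contact_force: [0.1, 0.4, 0.7]
opening: 0.481
clock: 47.6
tool_pos: [0.4169, 0.3912, 0.1163]
eef_rot: [1.0, -0.0, -0.001, 0.001]
contact_force: [-0.1, -0.1, -0.1]
opening: 0.599
clk 47.6 tcp [0.4169 0.3912 0.1163] phi -0.01 F [-0.1 -0.1 -0.1] open 52.7
tool shift mm [ 79.7 417.7  -3.4] turn -0.2467
```

View pics/p3c.png

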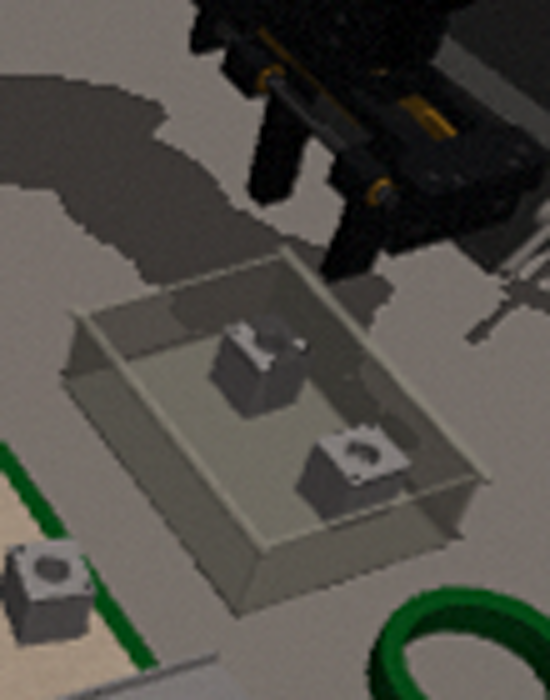

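```bash
python3 -m jog '[[0.004,0.02,0,0,0.4],[0.008,0.042,0,0,0.4],[0.008,0.042,0,0,0.4],[0.008,0.042,0,0,0.4],[0.008,0.042,0,0,0.4],[0.008,0.042,0,0,0.4],[0.008,0.042,0,0,0.4],[0.008,0.042,0,0,0.4],[0.008,0.042,0,0,0.4],[0.008,0.042,0,0,0.4],[0.0035,0.02,0,0,0.4],[0,0,0,-0.0224,0.4],[0,0,0,-0.0224,0.4],[0,0,0,-0.0224,0.4],[0,0,0,-0.0224,0.4],[0,0,0,-0.0224,0.4],[0,0,0,-0.0224,0.4],[0,0,0,-0.0224,0.4],[0,0,0,-0.0224,0.4],[0,0,0,-0.0224,0.4]]' 25
python3 -m jog '[[0,0,0,-0.0224,0.4],[0,0,0,-0.0224,0.4],[0,0,0,0,0.4],[0,0,0,0,0.4]]' 25
python3 -c "
from h import *
to([.4965,-.0265,.05],88.8)
im=snap('scene')
for b in blocks(im,'scene',vthr=75):print(np.round(b,4))"
```

```text
clock: 49.65
tool_pos: [0.4961, -0.0264, 0.1158]
eef_rot: [0.804, 0.594, -0.001, -0.001]
contact_force: [-0.2, -0.2, -0.1]
opening: 0.601
clock: 50.05
tool_pos: [0.4963, -0.0264, 0.1162]
eef_rot: [0.716, 0.698, -0.0, -0.001]
contact_force: [0.8, -1.1, 0.3]
opening: 0.6
clk 50.05 tcp [ 0.4963 -0.0264  0.1162] phi 88.47 F [ 0.8 -1.1  0.3] open 52.8
tool shift mm [-0.1  0.3 66.2] turn -0.0009
[ 5.155e-01  2.027e-01 -2.622e-01  9.453e-01  2.507e+03]
[ 5.031e-01  1.274e-01 -1.664e-01  9.501e-01  2.618e+03]
[ 5.070e-01 -1.009e-01 -2.657e-01  8.482e-01  2.692e+03]
```

Descend to TCP z 0.013 and grip.

```bash
python3 -m jog '[[0,0,0.03,0,0.4],[0,0,0.036,0,0.4],[0,0,0,0,0.4],[0,0,0,0,0.4],[0,0,0.008,0,0.4],[0,0,0.008,0,0.4]]' 25
python3 -m jog '[[0,0,0.011,0,0.4],[0,0,0.01,0,0.4],[0,0,0,0,0.4],[0,0,0,0,0.8],[0,0,0,0,0.8],[0,0,0,0,0.8],[0,0,0,0,0.8]]' 25
```

```text
clock: 50.7
tool_pos: [0.4979, -0.0265, 0.0359]
eef_rot: [0.716, 0.699, 0.001, 0.001]
contact_force: [0.4, -0.6, -0.6]
opening: 0.6
clock: 51.4
tool_pos: [0.4972, -0.0264, 0.0144]
eef_rot: [0.715, 0.699, 0.0, 0.0]
contact_force: [-0.4, -0.4, 1.4]
opening: 0.384
```

```bash
python3 -m jog '[[0,0,-0.03,0,0.8],[0,0,-0.04,0,0.8],[0,0,-0.036,0,0.8],[0.02,0,0,0,0.8],[0.044,0,0,0,0.8],[0.044,0,0,0,0.8],[0.044,0,0,0,0.8],[0.044,0,0,0,0.8],[0.044,0,0,0,0.8],[0.044,0,0,0,0.8],[0.044,0,0,0,0.8],[0.0295,0.0005,0,0,0.8],[0,0,0,0.0224,0.8],[0,0,0,0.0224,0.8],[0,0,0,0.0224,0.8],[0,0,0,0.0224,0.8],[0,0,0,0.0224,0.8],[0,0,0,0.0224,0.8],[0,0,0,0.0224,0.8],[0,0,0,0.0224,0.8]]' 25
python3 -m jog '[[0,0,0,0.0224,0.8],[0,0,0,0.0224,0.8],[0,0,0,0.0217,0.8],[0,0,0,0,0.8],[0,0,0,0,0.8],[0,0,0,0,0.8]]' 25
python3 -c "
from h import *
to([.507,.331,.0195],0)"
```

```text
clock: 53.4
tool_pos: [0.5053, 0.3306, 0.1199]
eef_rot: [0.978, 0.206, -0.0, 0.0]
contact_force: [0.1, -0.9, -1.0]
opening: 0.383
clock: 54.0
tool_pos: [0.5055, 0.3308, 0.12]
eef_rot: [1.0, 0.003, -0.0, -0.0]
contact_force: [0.3, -0.2, -0.6]
opening: 0.386
clk 54.0 tcp [0.5055 0.3308 0.12  ] phi 0.35 F [ 0.3 -0.2 -0.6] open 33.9
tool shift mm [  1.6  -0.2 100.5] turn 0.001
```

```bash
python3 -m jog '[[0.001,0,0.03,0.001,0.8],[0,0,0.03,0,0.8],[0,0,0.023,0,0.8],[0,0,0,0,0.8],[0,0,0,0,0.8],[0,0,0.01,0,0.8],[0,0,0.007,0,0.8],[0,0,0,0,0.8],[0,0,0,0,0.53],[0,0,0,0,0.53],[0,0,0,0,0.53]]' 25
python3 -m jog '[[0,0,-0.02,0,0.53],[0,0,-0.04,0,0.53],[0,0,-0.04,0,0.53],[0,0,0,0,0.53],[0,0,0,0,0.4],[0,0,0,0,0.4]]' 25
python3 -c "
from h import *
to([.5024,-.1015,.12],79.3)
im=snap('scene')
zoom(im,(390,80,500,220),5,'pics/p4c.png')
im=snap('top')
for b in blocks(im,'top'):print(np.round(b,4))
"
```

```text
clock: 55.1
tool_pos: [0.5069, 0.3312, 0.0205]
eef_rot: [1.0, -0.001, 0.0, -0.0]
contact_force: [0.6, 1.0, -0.1]
opening: 0.471
clock: 55.7
tool_pos: [0.5059, 0.3305, 0.1191]
eef_rot: [1.0, -0.001, -0.001, 0.001]
contact_force: [-0.0, -0.1, 0.1]
opening: 0.596
clk 55.7 tcp [0.5059 0.3305 0.1191] phi -0.13 F [-0.  -0.1  0.1] open 52.4
tool shift mm [-2.50e+00  4.32e+02 -4.00e-01] turn -0.2206
[ 5.111e-01  2.043e-01 -2.047e-01  9.604e-01  3.495e+03]
[ 4.980e-01  1.282e-01 -1.122e-01  9.441e-01  3.573e+03]
[ 5.012e-01 -1.015e-01 -1.709e-01  9.542e-01  3.494e+03]
```

View pics/p4c.png

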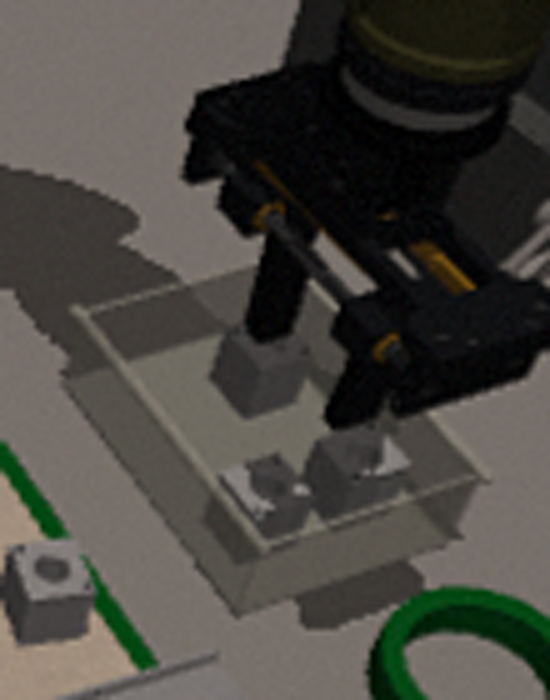

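```bash
python3 -m jog '[[0,0.02,0,0,0.4],[0,0.045,0,0,0.4],[0,0.045,0,0,0.4],[0,0.045,0,0,0.4],[0,0.045,0,0,0.4],[0,0.045,0,0,0.4],[0,0.045,0,0,0.4],[0,0.045,0,0,0.4],[0,0.045,0,0,0.4],[0,0.032,0,0,0.4],[-0.0025,0.02,0,0,0.4],[0,0,0,-0.0222,0.4],[0,0,0,-0.0222,0.4],[0,0,0,-0.0222,0.4],[0,0,0,-0.0222,0.4],[0,0,0,-0.0222,0.4],[0,0,0,-0.0222,0.4],[0,0,0,-0.0222,0.4],[0,0,0,-0.0222,0.4],[0,0,0,-0.0222,0.4]]' 25
python3 -m jog '[[0,0,0,-0.0222,0.4],[0,0,0,0,0.4],[0,0,0,0,0.4]]' 25
python3 -c "
from h import *
to([.5023,-.1015,.05],79.5)"
```

```text
clock: 57.8
tool_pos: [0.5025, -0.1009, 0.119]
eef_rot: [0.808, 0.589, -0.001, -0.001]
contact_force: [0.3, -0.2, -0.4]
opening: 0.599
clock: 58.1
tool_pos: [0.5027, -0.101, 0.1193]
eef_rot: [0.768, 0.64, -0.0, -0.001]
contact_force: [0.5, -0.1, -0.3]
opening: 0.601
clk 58.1 tcp [ 0.5027 -0.101   0.1193] phi 79.58 F [ 0.5 -0.1 -0.3] open 52.9
tool shift mm [-0.6 -0.2 69.3] turn 0.0002
```

```bash
python3 -m jog '[[-0.0005,-0.001,0.03,0,0.4],[0,0,0.038,0,0.4],[0,0,0,0,0.4],[0,0,0,0,0.4],[0,0,0.008,0,0.4],[0,0,0.008,0,0.4]]' 25
python3 -m jog '[[0,0,0.011,0,0.4],[0,0,0.01,0,0.4],[0,0,0,0,0.4],[0,0,0,0,0.8],[0,0,0,0,0.8],[0,0,0,0,0.8],[0,0,0,0,0.8]]' 25
```

```text
clock: 58.7
tool_pos: [0.5032, -0.1015, 0.0369]
eef_rot: [0.768, 0.641, 0.001, 0.001]
contact_force: [-0.0, -0.3, 0.8]
opening: 0.599
clock: 59.4
tool_pos: [0.5023, -0.1014, 0.0153]
eef_rot: [0.767, 0.641, 0.0, 0.0]
contact_force: [0.3, -0.5, 0.1]
opening: 0.382
```

```bash
python3 -m jog '[[0,0,-0.03,0,0.8],[0,0,-0.04,0,0.8],[0,0,-0.035,0,0.8],[0.0186,-0.0073,0,0,0.8],[0.0373,-0.0146,0,0,0.8],[0.0373,-0.0146,0,0,0.8],[0.0373,-0.0146,0,0,0.8],[0.0373,-0.0146,0,0,0.8],[0.0373,-0.0146,0,0,0.8],[0.0373,-0.0146,0,0,0.8],[0.0373,-0.0146,0,0,0.8],[0.0373,-0.0146,0,0,0.8],[0.0373,-0.0146,0,0,0.8],[0.0373,-0.0146,0,0,0.8],[0.0186,-0.0073,0,0,0.8],[0,0,0,0.0221,0.8],[0,0,0,0.0221,0.8],[0,0,0,0.0221,0.8],[0,0,0,0.0221,0.8],[0,0,0,0.0221,0.8]]' 25
python3 -m jog '[[0,0,0,0.0221,0.8],[0,0,0,0.0221,0.8],[0,0,0,0.0221,0.8],[0,0,0,0.0221,0.8],[0,0,0,0.0221,0.8],[0,0,0,0,0.8],[0,0,0,0,0.8],[0,0,0,0,0.8]]' 25
python3 -c "
from h import *
to([.418,.331,.02],0)"
```

```text
clock: 61.4
tool_pos: [0.4165, 0.3306, 0.1201]
eef_rot: [0.941, 0.339, -0.0, -0.0]
contact_force: [0.1, 0.6, -2.0]
opening: 0.384
clock: 62.2
tool_pos: [0.4166, 0.3308, 0.1201]
eef_rot: [1.0, 0.003, -0.0, -0.0]
contact_force: [-0.6, 0.7, -1.2]
opening: 0.384
clk 62.2 tcp [0.4166 0.3308 0.1201] phi 0.36 F [-0.6  0.7 -1.2] open 33.8
tool shift mm [  1.4  -0.2 100.1] turn 0.001
```

```bash
python3 -m jog '[[0.001,0,0.03,0.001,0.8],[0,0,0.03,0,0.8],[0,0,0.023,0,0.8],[0,0,0,0,0.8],[0,0,0,0,0.8],[0,0,0.01,0,0.8],[0,0,0.007,0,0.8],[0,0,0,0,0.8],[0,0,0,0,0.53],[0,0,0,0,0.53],[0,0,0,0,0.53]]' 25
python3 -m jog '[[0,0,-0.02,0,0.53],[0,0,-0.04,0,0.53],[0,0,-0.04,0,0.53],[0,0,0,0,0.53],[0,0,0,0,0.4],[0,0,0,0,0.4]]' 25
python3 -c "
from h import *
to([.499,.128,.12],82.5)
im=snap('scene')
zoom(im,(390,80,500,220),5,'pics/p5c.png')
"
```

```text
clock: 63.3
tool_pos: [0.418, 0.331, 0.0204]
eef_rot: [1.0, -0.001, 0.0, -0.0]
contact_force: [-0.0, 0.3, -0.2]
opening: 0.468
clock: 63.9
tool_pos: [0.4172, 0.3304, 0.1194]
eef_rot: [1.0, -0.001, -0.001, 0.0]
contact_force: [-0.6, -0.6, -0.4]
opening: 0.594
clk 63.9 tcp [0.4172 0.3304 0.1194] phi -0.13 F [-0.6 -0.6 -0.4] open 52.3
tool shift mm [ 82.2 202.2  -0.5] turn -0.2295
```

View pics/p5c.png

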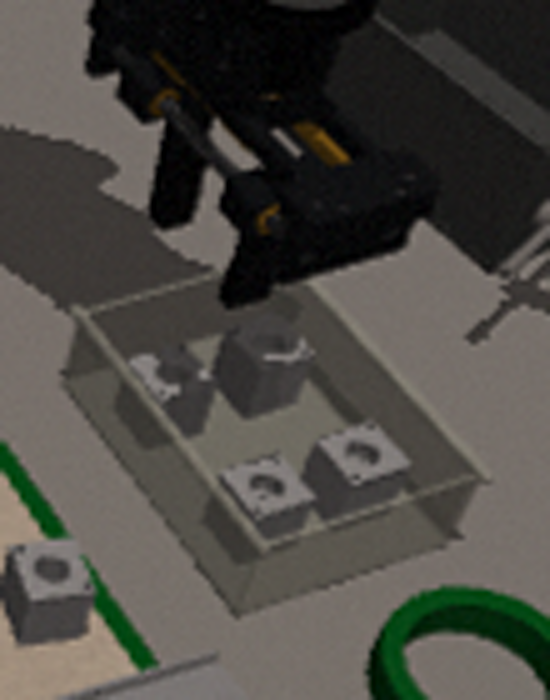

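```bash
python3 -m jog '[[0.009,0.02,0,0,0.4],[0.016,0.04,0,0,0.4],[0.016,0.04,0,0,0.4],[0.016,0.04,0,0,0.4],[0.016,0.04,0,0,0.4],[0.009,0.022,0,0,0.4],[0,0,0,-0.0229,0.4],[0,0,0,-0.0229,0.4],[0,0,0,-0.0229,0.4],[0,0,0,-0.0229,0.4],[0,0,0,-0.0229,0.4],[0,0,0,-0.0229,0.4],[0,0,0,-0.0229,0.4],[0,0,0,-0.0229,0.4],[0,0,0,-0.0229,0.4],[0,0,0,-0.0229,0.4],[0,0,0,0,0.4],[0,0,0,0,0.4]]' 25
python3 -c "
from h import *
to([.4988,.128,.05],82.5)
im=snap('scene')
zoom(im,(320,120,420,220),7,'pics/p2.png')"
```

```text
clock: 65.75
tool_pos: [0.4987, 0.1285, 0.1191]
eef_rot: [0.754, 0.657, -0.001, -0.001]
contact_force: [-0.9, 1.1, 0.3]
opening: 0.597
clk 65.75 tcp [0.4987 0.1285 0.1191] phi 82.1 F [-0.9  1.1  0.3] open 52.5
tool shift mm [-0.5  0.3 69.1] turn -0.0011
```

View pics/p2.png

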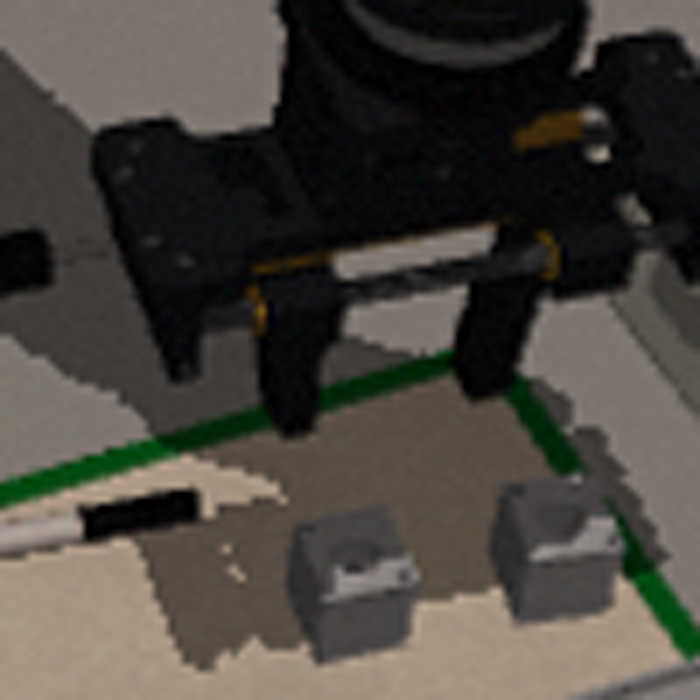

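```bash
python3 -m jog '[[-0.0005,-0.0005,0.03,-0.001,0.4],[0,0,0.038,0,0.4],[0,0,0,0,0.4],[0,0,0,0,0.4],[0,0,0.008,0,0.4],[0,0,0.008,0,0.4]]' 25
python3 -m jog '[[0,0,0.011,0,0.4],[0,0,0.01,0,0.4],[0,0,0,0,0.4],[0,0,0,0,0.8],[0,0,0,0,0.8],[0,0,0,0,0.8],[0,0,0,0,0.8]]' 25
python3 -c "
from h import *
to([.462,.3605,.02],90)"
```

```text
clock: 66.4
tool_pos: [0.4998, 0.1286, 0.037]
eef_rot: [0.751, 0.66, 0.001, 0.0]
contact_force: [0.3, 0.4, 0.1]
opening: 0.597
clock: 67.1
tool_pos: [0.4989, 0.1284, 0.0153]
eef_rot: [0.751, 0.66, 0.0, -0.0]
contact_force: [-0.4, -0.2, -0.3]
opening: 0.383
clk 67.1 tcp [0.4989 0.1284 0.0153] phi 82.66 F [-0.4 -0.2 -0.3] open 33.7
tool shift mm [225.5 -66.3  -4.6] turn -0.0204
```

```bash
python3 -m jog '[[0,0,-0.03,0,0.8],[0,0,-0.04,0,0.8],[0,0,-0.035,-0.0204,0.8],[0.022,-0.0034,0,0,0.8],[0.042,-0.0067,0,0,0.8],[0.042,-0.0067,0,0,0.8],[0.042,-0.0067,0,0,0.8],[0.042,-0.0067,0,0,0.8],[0.042,-0.0067,0,0,0.8],[0,0,0,0,0.8],[0,0,0,0,0.8],[0,0,0,0,0.8],[0,0,0,0,0.8]]' 25
python3 -c "
from h import *
to([.462,.3605,.02],90)
im=snap('scene')
zoom(im,(390,80,500,220),5,'pics/p2b.png')"
```

```text
clock: 68.4
tool_pos: [0.4625, 0.3581, 0.1198]
eef_rot: [0.708, 0.706, -0.001, 0.001]
contact_force: [-0.3, -0.9, -0.8]
opening: 0.383
clk 68.4 tcp [0.4625 0.3581 0.1198] phi 89.88 F [-0.3 -0.9 -0.8] open 33.7
tool shift mm [ 2.6 -0.5 99.8] turn -0.0003
```

View pics/p2b.png

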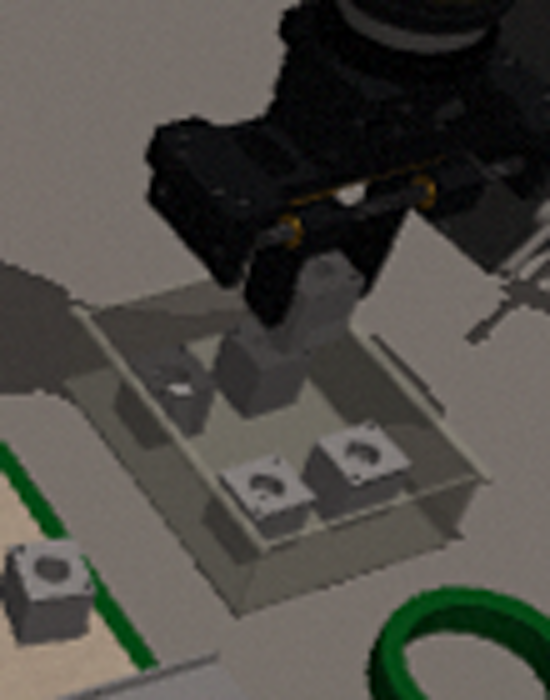

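```bash
python3 -m jog '[[0.001,0.0003,0.03,0,0.8],[0,0,0.03,0,0.8],[0,0,0,0,0.8],[0,0,0,0,0.8],[0,0,0,0,0.8]]' 25
python3 -c "
from h import *
to([.4628,.3605,.02],90)"
```

```text
clock: 68.95
tool_pos: [0.4628, 0.3617, 0.0614]
eef_rot: [0.707, 0.707, 0.001, -0.0]
contact_force: [-0.1, 0.1, -0.7]
opening: 0.383
clk 68.95 tcp [0.4628 0.3617 0.0614] phi 89.97 F [-0.1  0.1 -0.7] open 33.7
tool shift mm [-1.3 -0.1 41.4] turn -0.0001
```

```bash
python3 -m jog '[[0,0,0.02,0,0.8],[0,0,0.012,0,0.8],[0,0,0.008,0,0.8],[0,0,0,0,0.8],[0,0,0,0,0.8]]' 25
python3 -m jog '[[0,0,0,0,0.53],[0,0,0,0,0.53],[0,0,0,0,0.53],[0,0,-0.02,0,0.53],[0,0,-0.04,0,0.53],[0,0,-0.04,0,0.53],[0,0,0,0,0.4],[0,0,0,0,0.4]]' 25
python3 -c "
from h import *
to([.512,.204,.12],77.8)
im=snap('scene')
zoom(im,(390,80,500,220),5,'pics/p2c.png')"
```

```text
clock: 69.45
tool_pos: [0.4622, 0.3615, 0.0204]
eef_rot: [0.707, 0.707, 0.0, -0.0]
contact_force: [-0.1, 0.4, -0.7]
opening: 0.38
clock: 70.25
tool_pos: [0.4626, 0.3614, 0.121]
eef_rot: [0.707, 0.707, 0.001, 0.0]
contact_force: [0.2, -0.1, 0.2]
opening: 0.593
clk 70.25 tcp [0.4626 0.3614 0.121 ] phi 89.99 F [ 0.2 -0.1  0.2] open 52.2
tool shift mm [-157.4   49.4    0.9] turn 0.0339
```

View pics/p2c.png

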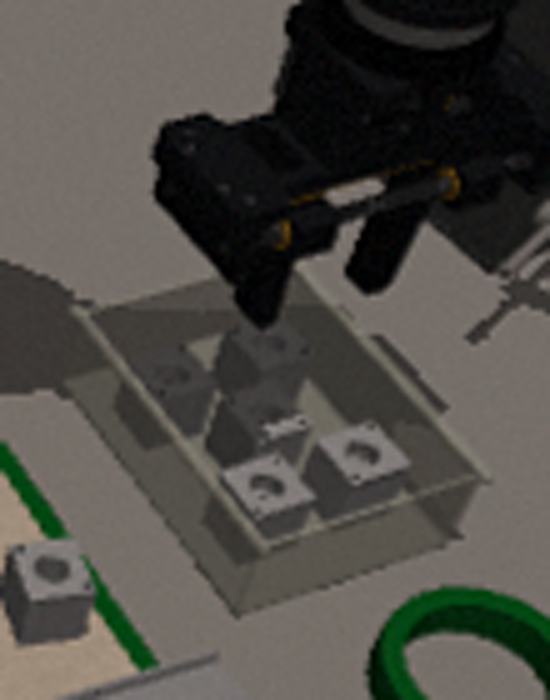

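```bash
python3 -m jog '[[-0.02,0.006,0,0,0.4],[-0.04,0.0125,0,0,0.4],[-0.04,0.0125,0,0,0.4],[-0.04,0.0125,0,0,0.4],[-0.0174,0.006,0,0,0.4],[0,0,0,0.017,0.4],[0,0,0,0.016,0.4],[0,0,0,0,0.4],[0,0,0,0,0.4],[0,0,0,0,0.4]]' 25
python3 -c "
from h import *
to([.512,.204,.05],78)
im=snap('top')
for b in blocks(im,'top'):print(np.round(b,4))
im=snap('scene')
for b in blocks(im,'scene',vthr=60):print(np.round(b,4))
zoom(im,(350,110,450,210),7,'pics/p1.png')"
```

```text
clock: 71.3
tool_pos: [0.5112, 0.2038, 0.1194]
eef_rot: [0.776, 0.631, -0.001, -0.0]
contact_force: [0.8, 0.1, -0.1]
opening: 0.6
clk 71.3 tcp [0.5112 0.2038 0.1194] phi 78.25 F [ 0.8  0.1 -0.1] open 52.8
tool shift mm [ 0.4  0.9 69.4] turn 0.0007
[ 5.2540e-01  1.9860e-01 -4.6730e-01  6.1120e-01  4.1345e+03]
```

View pics/p1.png

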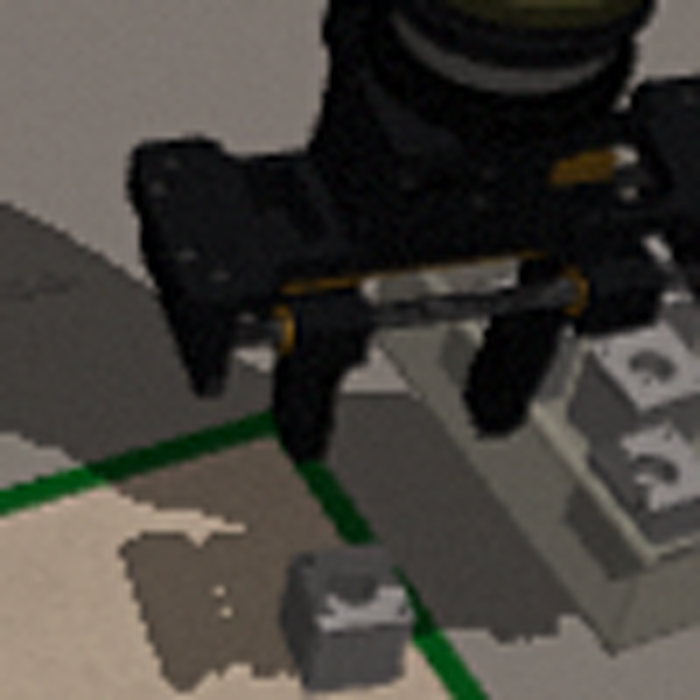

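```bash
python3 -m jog '[[0.0002,0,0.03,0.0005,0.4],[0,0,0.038,0,0.4],[0,0,0,0,0.4],[0,0,0,0,0.4],[0,0,0.008,0,0.4],[0,0,0.008,0,0.4]]' 25
python3 -m jog '[[0,0,0.011,0,0.4],[0,0,0.01,0,0.4],[0,0,0,0,0.4],[0,0,0,0,0.8],[0,0,0,0,0.8],[0,0,0,0,0.8],[0,0,0,0,0.8]]' 25
python3 -c "
from h import *
to([.6303,.1,.16],87.7)"
```

```text
clock: 72.0
tool_pos: [0.5128, 0.2046, 0.0371]
eef_rot: [0.778, 0.629, 0.002, 0.0]
contact_force: [0.3, 0.4, -0.4]
opening: 0.599
clock: 72.7
tool_pos: [0.5119, 0.2042, 0.0153]
eef_rot: [0.777, 0.629, 0.0, -0.0]
contact_force: [-0.1, 0.3, 0.5]
opening: 0.383
clk 72.7 tcp [0.5119 0.2042 0.0153] phi 77.94 F [-0.1  0.3  0.5] open 33.7
tool shift mm [ -77.1  137.6 -144.7] turn -0.0271
```

```bash
python3 -m jog '[[0,0,-0.03,0,0.8],[0,0,-0.04,0,0.8],[0,0,-0.04,0,0.8],[0,0,-0.035,-0.0135,0.8],[0,0,0,-0.0136,0.8],[-0.0124,0.0153,0,0,0.8],[-0.0249,0.0306,0,0,0.8],[-0.0249,0.0306,0,0,0.8],[-0.0249,0.0306,0,0,0.8],[-0.0124,0.0154,0,0,0.8],[0,0,0,0,0.8],[0,0,0,0,0.8],[0,0,0,0,0.8],[0,0,0,0,0.8]]' 25
python3 -c "
from h import *
to([.6303,.1,.105],87.7)
im=snap('scene')
zoom(im,(340,110,460,260),5,'pics/l1.png')"
```

```text
clock: 74.1
tool_pos: [0.6289, 0.1014, 0.1602]
eef_rot: [0.72, 0.694, -0.0, -0.0]
contact_force: [-0.7, -0.0, -1.8]
opening: 0.388
clk 74.1 tcp [0.6289 0.1014 0.1602] phi 87.87 F [-0.7 -0.  -1.8] open 34.1
tool shift mm [-1.4  1.5 55.2] turn 0.0005
```

View pics/l1.png

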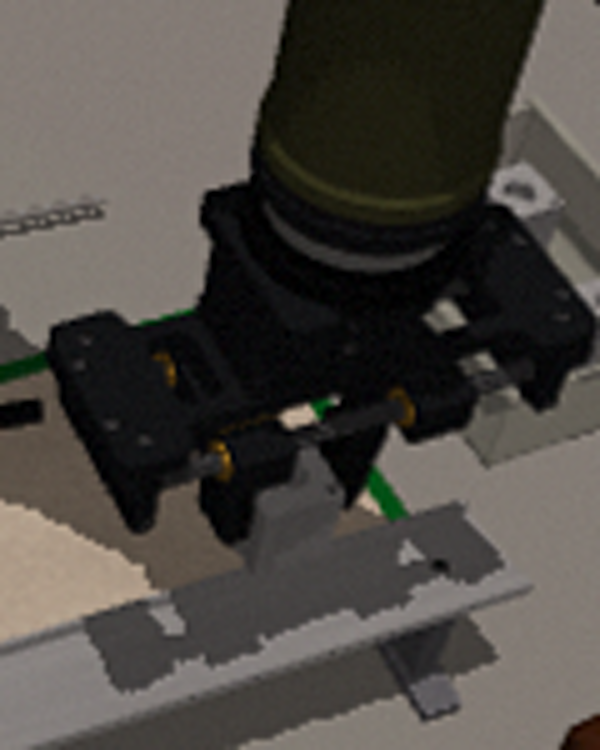

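```bash
python3 -m jog '[[-0.001,0.001,0.02,0,0.8],[0,0,0.02,0,0.8],[0,0,0.015,0,0.8],[0,0,0,0,0.8],[0,0,0,0,0.8],[0,0,0,0,0.8]]' 25
python3 -c "
from h import *
to([.6303,.1,.096],87.7)
im=snap('scene')
zoom(im,(340,110,460,260),5,'pics/l2.png')"
```

```text
clock: 74.75
tool_pos: [0.6316, 0.0992, 0.106]
eef_rot: [0.721, 0.693, 0.001, 0.0]
contact_force: [0.1, 0.8, -1.6]
opening: 0.384
clk 74.75 tcp [0.6316 0.0992 0.106 ] phi 87.72 F [ 0.1  0.8 -1.6] open 33.8
tool shift mm [ 0.7 -1.4 10. ] turn 0.0
```

View pics/l2.png

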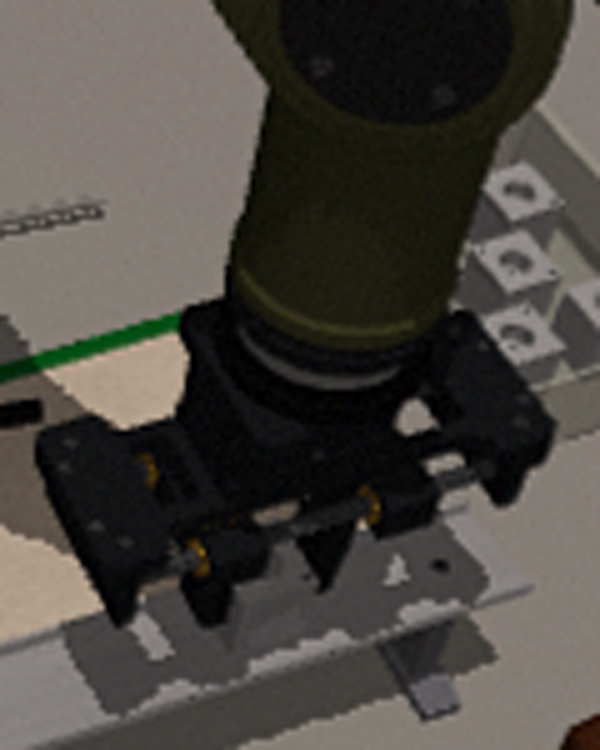

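```bash
python3 -m jog '[[0,-0.001,0.005,0,0.8],[0,0,0.003,0,0.8],[0,0,0,0,0.8],[0,0,0,0,0.8]]' 25
python3 -m jog '[[0,0,0.001,0,0.8],[0,0,0.001,0,0.8],[0,0,0.001,0,0.8],[0,0,0,0,0.8]]' 25
```

```text
clock: 75.2
tool_pos: [0.63, 0.0986, 0.0969]
eef_rot: [0.721, 0.693, -0.0, -0.0]
contact_force: [-0.7, 0.5, -1.0]
opening: 0.382
clock: 75.6
tool_pos: [0.6301, 0.0987, 0.0941]
eef_rot: [0.721, 0.693, 0.0, 0.0]
contact_force: [-0.3, 0.6, 0.2]
opening: 0.382
```

```bash
python3 -m jog '[[0,0,0.0005,0,0.8],[0,0,0.0005,0,0.8],[0,0,0,0,0.8]]' 10
```

```text
clock: 75.9
tool_pos: [0.63, 0.0987, 0.0938]
eef_rot: [0.721, 0.693, 0.0, 0.0]
contact_force: [-1.7, -0.4, 5.6]
opening: 0.384
```

```bash
python3 -m jog '[[0,0,0,0,0.8],[0,0,0,0,0.61],[0,0,0,0,0.58],[0,0,0,0,0.55],[0,0,0,0,0.5],[0,0,0,0,0.45],[0,0,0,0,0.45]]' 3
python3 -c "
from h import *
im=snap('scene')
zoom(im,(340,110,460,260),5,'pics/l3.png')"
```

```text
clock: 76.6
tool_pos: [0.6301, 0.0987, 0.0929]
eef_rot: [0.721, 0.693, 0.0, -0.0]
contact_force: [0.4, -0.3, 0.2]
opening: 0.546
```

View pics/l3.png

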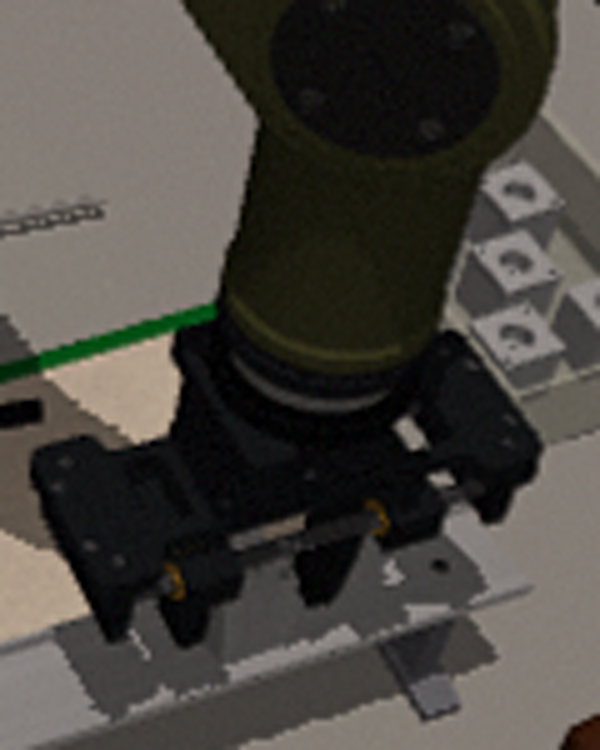

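Released; retreat straight up and back so both cameras are clear.

```bash
python3 -m jog '[[0,0,-0.015,0,0.4],[0,0,-0.03,0,0.4],[0,0,-0.045,0,0.4],[0,0,-0.045,0,0.4],[0,-0.03,-0.02,0,0.4],[0,-0.045,0,0,0.4],[0,-0.045,0,0,0.4],[0,-0.045,0,0,0.4],[0,-0.02,0,0,0.4],[0.02,0,0,0,0.4],[0,0,0,0,0.4],[0,0,0,0,0.4]]' 10
python3 -c "
from h import *
to([.45,.1,.2])
im=snap('scene','s9')
zoom(im,(340,110,500,260),5,'pics/l4.png')
zoom(im,(120,210,200,290),8,'pics/st4.png')
snap('top','t9')"
```

```text
clock: 77.85
tool_pos: [0.4465, 0.1262, 0.2487]
eef_rot: [0.721, 0.693, 0.001, 0.0]
contact_force: [0.3, -0.2, -0.0]
opening: 0.597
clk 77.85 tcp [0.4465 0.1262 0.2487] phi 87.75 F [ 0.3 -0.2 -0. ] open 52.5
tool shift mm [-26.    4.5  48.7] turn None
```

View pics/l4.png

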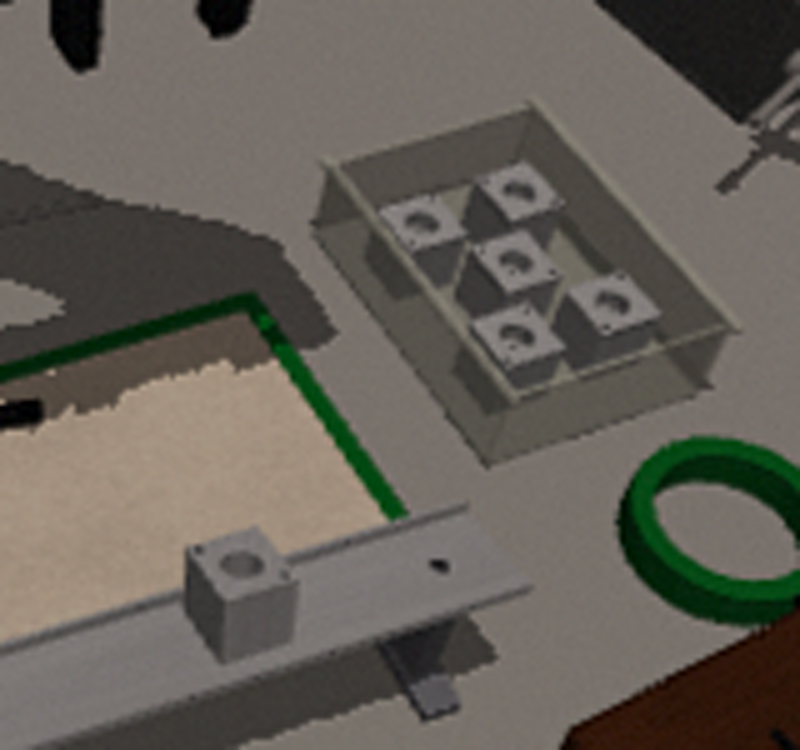

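View pics/t9.png

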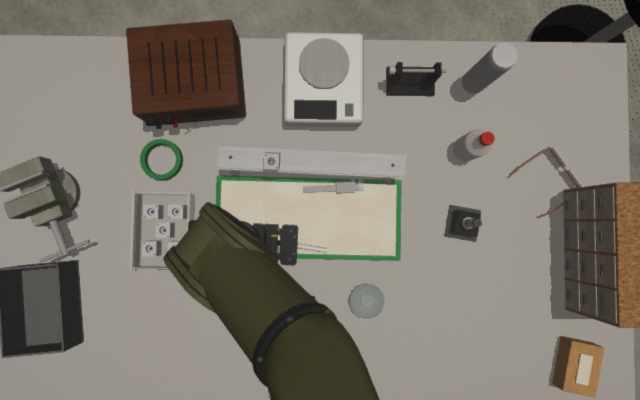

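View pics/st4.png

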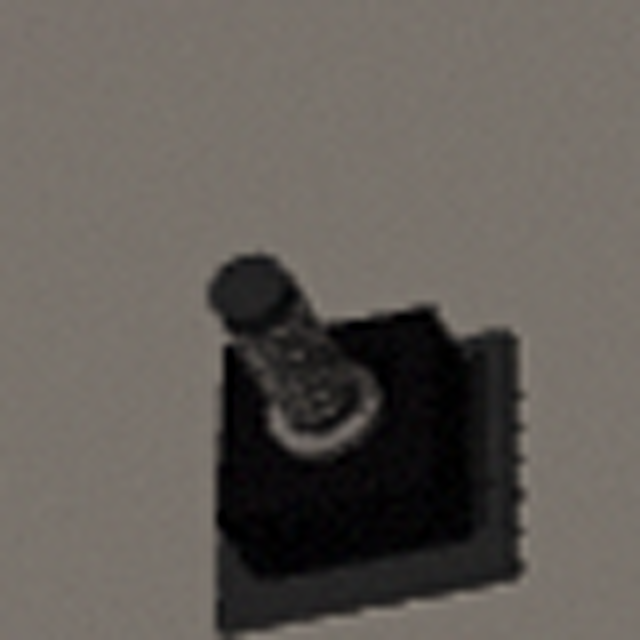

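Run:
```python
from h import *
a=np.radians(12);yaw=-.040
Rz=np.array([[np.cos(yaw),-np.sin(yaw),0],[np.sin(yaw),np.cos(yaw),0],[0,0,1]])
# slope down towards robot: x axis rises with +x
ex=np.array([np.cos(a),0,np.sin(a)]);ez=np.array([-np.sin(a),0,np.cos(a)]);ey=np.array([0,1.,0])
RL=Rz@np.c_[ex,ey,ez];O=np.array([.6265,.006,.075])
vis=[]
for n,f,box in(("top","t9",(255,145,290,180)),("scene","s9",(370,205,410,250))):
    im=cv2.imread(f"pics/{f}.png");x0,y0,x1,y1=box;F=10
    v=cv2.resize(im[y0:y1,x0:x1],None,fx=F,fy=F,interpolation=cv2.INTER_CUBIC)
    D=np.array([.0013,0,0]) if n=="top" else np.array([-.0035,0,0])
    for col,xl in(((0,255,0),0.),((0,0,255),-.008)):
      P=np.array([O+RL@[xl+sx*.018,.093+sy*.017,z] for z in(0,.038) for sx,sy in((1,1),(-1,1),(-1,-1),(1,-1))])-D
      q=((proj(n,P)-[x0,y0]+.5)*F).astype(int)
      cv2.polylines(v,[q[:4]],True,col);cv2.polylines(v,[q[4:]],True,col)
    vis.append(cv2.copyMakeBorder(v,0,max(0,450-v.shape[0]),0,0,cv2.BORDER_CONSTANT))
cv2.imwrite("pics/lov.png",np.hstack(vis))
a=r.snapshot("scene").astype(int);b=cv2.imread("pics/s9.png")[:,:,::-1].astype(int)
print(np.abs(a-b)[205:250,370:410].mean(),np.abs(a-b)[205:250,370:410].max())
```

```text
1.4022222222222223 7
```

View pics/lov.png

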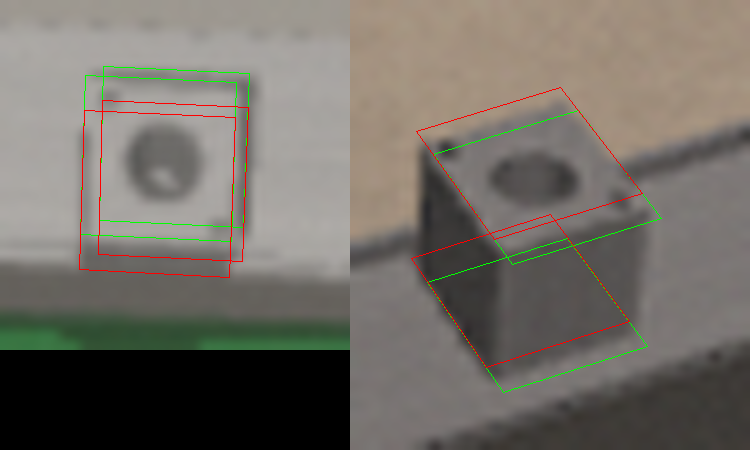

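```bash
python3 -c "
from h import *
to([.45,.1,.2]);print(r.finish_job())"
```

```text
clk 78.0 tcp [0.4464 0.1252 0.248 ] phi 87.62 F [-0.3  1.4 -0.1] open 52.8
tool shift mm [-25.    4.7  48. ] turn None
the job is handed in; nothing more can be done
None
```

The job is handed in at 78 s, well inside the 210 s limit: all six blocks were gauged and sorted, and the gauge is back in its stand.

- **Gauging:** I tried the blocks from left to right. Block 1 took the gauge to its shoulder. Blocks 2–6 each stopped it 12 mm down. Contact forces read at most about 12 N.
- **Sorting:** Block 1 is on the ledge and blocks 2–6 are in the tub. Block 3 was knocked aside partway through; I found it again in the pictures and picked it up from its new place.
- **Last checks:** The final pictures show:
  - block 1 flat on the ledge, about 3 mm below its middle line, and not moving between two pictures;
  - five blocks upright in the tub;
  - the gauge upright in its stand, shoulder down;
  - the gripper clear of everything, and the bystanders unmoved as far as they show. The arm hid part of the marker in the last top view.
- **Disagreements:**
  - The two cameras differed by about 4 mm in x. I corrected this using the gripped gauge.
  - The gauge had slipped about 0.7 mm in the grip before it was hung back, which did not matter.
  - When I gripped block 6 the force read about 7 N, with no cause that I could see.

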